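# Snap a taper mould into the wicking cradle, foot against the stop

### The job

Get the taper mould ready for wicking: lay it in the cradle with its square foot towards the end stop, press it down until both pairs of spring fingers have snapped around it and it lies fully home, and have the foot right up against the stop plate. The tube is thin-walled and the stop is only finger-tight, so do not force the mould down and do not shove the stop out of its setting; let go of it at the end and leave the things around it where they are.

Things in the scene. Friction and masses are not known exactly. Their poses are not given: they have to be found in the camera images.
- mould: Taper candle mould: plain aluminium tube 28 mm in diameter, 200 mm long, about 120 g, balanced within 5 mm of its middle. It starts lying on the bench, axis 15 mm above it. Origin on the tube's axis, half-way along; x runs along the axis to the foot. Bare tube from x = -85 to +94 mm. Pressing it on a saddle with more than 45 N dents it.
- mould_foot (a point): Centre of the foot's face, on the mould's axis, 100 mm from its origin; axes as the mould's. The foot is a square plate 30 x 30 x 6 mm with a dark open mouth.
- mould_tip (a point): Tip of the mould's other end, on its axis, 100 mm from its origin; axes as the mould's. This end is a cone 9 mm long behind a rim 30 mm in diameter and 6 mm wide.
- cradle: Wicking cradle, fast on the bench. Origin on the bench below the midpoint between its two clips; x runs along the cradle towards the end stop, z up. Plywood board from x = -130 to +160 mm, 86 mm wide, top 16 mm above the bench. Clips at x = -50 and +50 mm, each 15 mm long (24 mm at its foot); between x = -38 and +38 mm nothing stands on the board.
- seat_tip (a point): Point on the axis of a fully home mould over the clip at cradle x = -50 mm, 58 mm above the bench; axes as the cradle's. The clip: a grey saddle, top 44 mm above the bench, between two bent spring-steel fingers that reach 79 mm high. Their tips flare to 39 mm apart; the lips below stand about 19 mm apart, less than the tube's 28 mm.
- seat_foot (a point): Like seat_tip, over the equal clip at cradle x = +50 mm. A level mould pressed straight down meets the lips with its axis about 80 mm above the bench, needs 10 to 16 N in all to spread both pairs, is past them at about 67 mm and is then drawn down on to the saddles at 58 mm. In the clips it slides along x under 4 to 8 N.
- stop_slot (a point): Point of the cradle at x = +100 mm, y = 0, 58 mm above the bench. The end stop's face is set for each job somewhere within 16 mm of it along x and is not measured: find it by sight or touch. It is an upright aluminium plate 40 mm wide, 8 mm thick, top 86 mm above the bench, with a brass wick guide, clamped finger-tight: it slips at about 18 N.
- scent_bottle: Bystander: amber dropper bottle with black cap, 36 mm across, 105 mm tall, standing; origin at the centre of its underside. Leave it alone.
- wick_spool: Bystander: spool of cotton wick, 52 mm across, 36 mm tall, its wick end trailing; origin on the bench at the edge of the spool from which the wick leaves. Leave it alone.
- seal_stamp: Bystander: brass seal stamp with dark turned handle, 28 mm across, 82 mm tall, standing; origin at the centre of its underside. Leave it alone.
- shell_candle: Bystander: tan scallop-shell candle 50 x 76 x 44 mm; origin at the centre of its underside. Leave it alone.
There are look-alikes about, which are no part of the job. There is more than one size of the mould; the job needs the larger.

How it is judged:
By the outcome, as a careful person would: the job done as asked, in the order asked, and still so for the second after the job is handed in, with the robot touching nothing.
It also fails if it takes over 67 s, if anything falls off the work surface, if the arm or the gripper's body presses on something with over 40 N, if the wrist force passes 120 N, or if a joint passes its speed limit or range.

### The arm

A 6-joint arm with a two-finger parallel gripper is mounted at the origin on a cart in front of the work surface, level with it; the furniture and walls round the work are solid. World frame = base frame: x ahead of the robot, y to its left, z up, the work surface at z = 0. Lengths are in m, angles in rad, forces in N, time in s.
With the tool pointing down it reaches from about 0.3 to 0.875 m from the base axis. Payload 6.4 kg.
Tool frame: the origin (TCP) lies at the very end of the fingers, on their centre line; the grasp point (between the pads) lies ctrl.pinch_z behind it (ctrl.pinch_z is the distance from the TCP to the grasp point, in m); y points along the fingers, z is the direction in which the jaws open and shut, and the axes are right-handed (so a half turn about y gives the same grasp; the last joint's range is limited). The gripper opens to 85 mm and grips with 20 to 120 N. Pads are 22 mm wide; open, the fingers measure 114 mm over their backs; the gripper's body (76 mm by 85 mm) begins 54 mm behind the grasp point. The pads swing forward as they close: fully open they stand 13 mm farther back than shut.
Start: joints at [-1.546, 0.181, 1.607, -0, 1.354, -0.206], TCP at [0.132, -0.56, 0.231] pointing down, gripper open.
Joint ranges: [-2.99, 2.99], [-0.89, 2.07], [0.3, 2.58], [-1.14, 4.28], [0, 2.63], [-3.12, 3.12]. Speed limits (rad/s): [2.57, 2.57, 3.01, 3.14, 3.14, 3.14].

### API

Orientations are given as a unit quaternion [w, x, y, z].
In Python, from bench import ctrl gives the robot as it stands.
- The arm moves only by the shell command python3 -m pendant 'ROWS'. ROWS is JSON, one flat list of numbers, 7 for each row, row after row: the shift along the world's x, y, z in m, then the turn, a rotation vector about the world's x, y, z in degrees, then the finger opening in m, from 0 to 0.0854. In form: [tx, ty, tz, rx, ry, rz, hand, tx, ty, tz, rx, ry, rz, hand, ...]. A call has 1 to 12 rows; each row shifts and turns the commanded pose from where the row before left it; what a row does not reach is not made up. A row lasts 1/8 s, in which the tool goes at most 62.5 mm and 10.7 degrees, less where a joint would pass 70% of its speed; a pose out of reach is approached as far as the arm can. A call with a gripper value outside its range is refused whole. The fingers move at their own pace and stop on an object; the grip force is fixed at half the most. Time passes only in rows, so rows that do not move let the fingers close. It gives the time, the measured TCP pose, the force and the opening at its end, in the units of the state.
- ctrl.get_obs(): the state, without advancing time (a new reading comes with each control period).
- ctrl.camera(name): name is "side" or "top" or "wrist"; returns the picture (480x640x3 uint8, red, green, blue); there is no depth.
- ctrl.camera_info(name): a dict with "fx", "fy", "cx", "cy" (pixels), "k1" (the pictures are not rectified: a ray, as slopes to the right and down, at radius r is drawn at 1 + k1 r^2 times it, then the intrinsics apply), "origin" and "rotation" of the camera in the world; the wrist camera has in their place "tool_from_camera" (4x4, takes a point from camera to tool coordinates, whose origin is the TCP and whose axes are the tool frame's). Camera axes: x right, y down, z forward; pixel columns grow to the right and rows downward; lengths in m; the calibration is good to about 2 mm. A picture is of the moment at which its call begins: read the wrist's pose just before it. camera_info takes no time and is no camera call.
- ctrl.hand_in(): hands the job in, once; it reports no verdict.
Trained networks look in the newest picture that a camera, given by its name, has taken for a name from the list of things; names that differ only in an ending like _2 or _b are one class to them, and where a whole thing is asked for, a point or a joint stands for the part that bears it (a point fixed in the world has none). Each returns a list of dicts, best first, with "score" (0 to 1); they miss things now and then, are a little off and sometimes report something else, mostly with a low value. They report only what shows in the picture. A call takes as long as a camera call. They do not tell look-alikes from the thing itself.
- ctrl.silhouettes(target, camera): "mask" (480x640 bool, what is visible of it) and "bbox" ([left, top, right, bottom] in pixels, round what is visible of it).
The state is a dict: "time_s": time; "q": joint angles; "dq": joint speeds; "joint_efforts": joint torques, N m; "eef_pos": TCP position; "eef_rot": TCP orientation; "wrist_force": force on the tool from outside, world axes, zero at the start; "torque": the same for the moment, N m; "opening": opening from 0.0 (shut) to 1.0 (fully open).
Only numpy, scipy, OpenCV 4.12 (cv2) and the standard library are available. Lean on these libraries where they do the work, as an engineer would, in place of code of your own. Each camera call takes 0.05 s, during which the arm holds its last target.

## Working session

There is one attempt and no reset: what is moved stays moved. The work goes in short steps, Python scripts to look and compute and a shell command to move; the robot and the scene stay as the last step left them, time stands still between calls to the robot, and variables do not carry over. Pictures are saved under pics/ and viewed, and the job is handed in when it is done.

```bash
ls; mkdir -p pics
python3 - <<'E'
from bench import ctrl
import cv2
o=ctrl.get_obs()
print({k:(v if not hasattr(v,'__len__') else [round(float(x),4) for x in v]) for k,v in o.items()}, ctrl.pinch_z)
for n in ("top","side","wrist"):
    im=ctrl.camera(n); cv2.imwrite(f"pics/{n}0.png",im[...,::-1]); print(n,ctrl.camera_info(n))
E
```

```text
pics
{'time_s': 0.0, 'q': [-1.5463, 0.1815, 1.608, 0.0, 1.3538, -0.2063], 'dq': [0.0007, 0.0002, -0.0004, 0.0003, 0.0007, 0.0009], 'joint_efforts': [-0.0001, -44.4868, -35.134, -0.0004, 0.0089, 0.0], 'eef_pos': [0.1315, -0.5592, 0.2304], 'eef_rot': [0.0815, -0.0814, 0.703, -0.7018], 'wrist_force': [0.2431, 0.6821, -0.5284], 'torque': [-0.0238, 0.0222, -0.0027], 'opening': 1.0010167508867334} 0.0187
top {'fx': 435.8169193699637, 'fy': 435.8169193699637, 'cx': 327.9004374041296, 'cy': 240.39880057460167, 'k1': -0.08435462902851205, 'origin': array([0.47647292, 0.13669991, 0.99047336]), 'rotation': array([-0.0101373 ,  0.71215899, -0.70088347,  0.03858965])}
side {'fx': 603.4260769954612, 'fy': 603.4260769954612, 'cx': 316.7167562285769, 'cy': 235.5805391032877, 'k1': -0.09700909022025969, 'origin': array([ 0.35833304, -0.83869571,  0.77851458]), 'rotation': array([-0.45169569,  0.88505674, -0.10311813,  0.04485773])}
wrist {'fx': 390.0692173621149, 'fy': 390.0692173621149, 'cx': 321.7351000280489, 'cy': 238.39648655323558, 'k1': -0.005751710186014632, 'tool_from_camera': array([[ 5.66742482e-04,  9.52557831e-01,  3.04357123e-01,
        -7.89247744e-02],
       [ 1.01318282e-04, -3.04357225e-01,  9.52557961e-01,
        -1.43056414e-01],
       [ 9.99999834e-01, -5.09018122e-04, -2.69003692e-04,
         2.31545067e-04],
       [ 0.00000000e+00,  0.00000000e+00,  0.00000000e+00,
         1.00000000e+00]])}
```

View pics/top0.png

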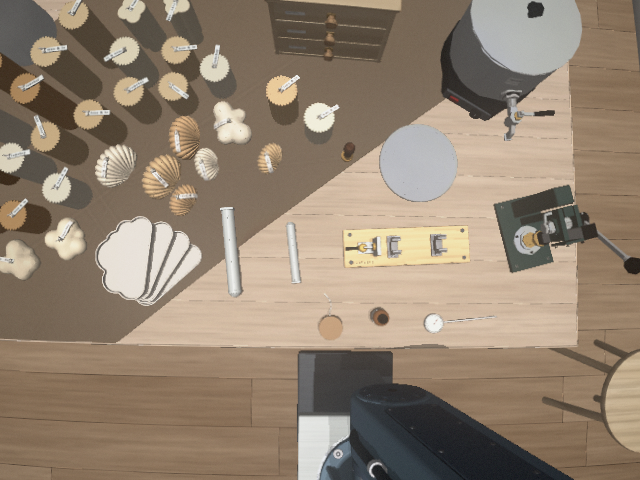

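View pics/side0.png

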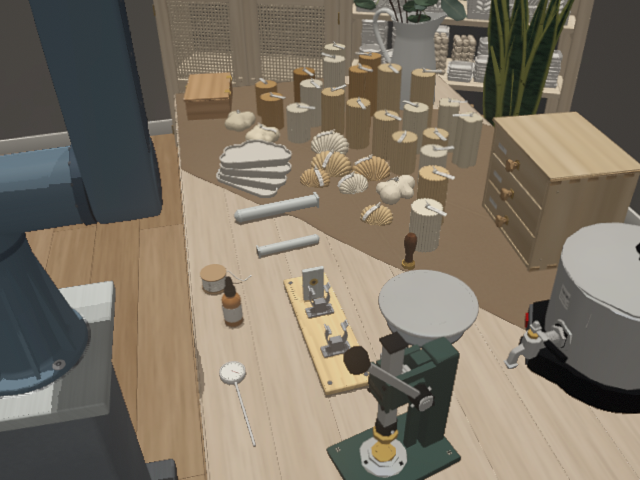

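View pics/wrist0.png

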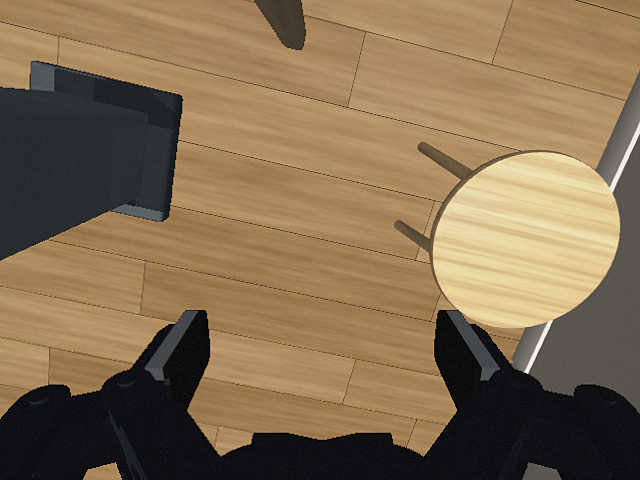

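```bash
cat > h.py <<'E'
import numpy as np, cv2
from bench import ctrl
from scipy.spatial.transform import Rotation as R
def qR(q): return R.from_quat([q[1],q[2],q[3],q[0]]).as_matrix()
def pose(n,obs=None):
    i=ctrl.camera_info(n)
    if n=="wrist":
        T=np.array(i["tool_from_camera"]); M=qR(obs["eef_rot"])
        return M@T[:3,:3], M@T[:3,3]+np.array(obs["eef_pos"]),i
    return qR(i["rotation"]),np.array(i["origin"]),i
def ray(P,uv):
    Rm,o,i=P
    x=(uv[0]-i["cx"])/i["fx"];y=(uv[1]-i["cy"])/i["fy"]
    rd=np.hypot(x,y);r=rd
    for _ in range(20): r=rd/(1+i["k1"]*r*r)
    s=r/rd if rd>0 else 1
    d=Rm@np.array([x*s,y*s,1.]); return o,d/np.linalg.norm(d)
def onz(P,uv,z):
    o,d=ray(P,uv); return o+d*(z-o[2])/d[2]
def tri(*rs):
    A=np.zeros((3,3));b=np.zeros(3)
    for o,d in rs:
        m=np.eye(3)-np.outer(d,d);A+=m;b+=m@o
    p=np.linalg.solve(A,b)
    return p,[np.linalg.norm(np.cross(p-o,d)) for o,d in rs]
def proj(P,p):
    Rm,o,i=P; c=Rm.T@(np.array(p)-o); x,y=c[:2]/c[2]; f=1+i["k1"]*(x*x+y*y)
    return np.array([i["cx"]+i["fx"]*x*f,i["cy"]+i["fy"]*y*f])
def crop(im,box,s,name):
    l,t,r,b=box; c=cv2.resize(np.ascontiguousarray(im[t:b,l:r,::-1]),None,fx=s,fy=s,interpolation=cv2.INTER_CUBIC); cv2.imwrite("pics/"+name,c)
E
python3 - <<'E'
from h import *
t=cv2.imread('pics/top0.png')[...,::-1]; s=cv2.imread('pics/side0.png')[...,::-1]
a=cv2.resize(t[195:310,205:315],None,fx=3.4,fy=3.4,interpolation=cv2.INTER_CUBIC)
b=cv2.resize(s[185:265,225:330],None,fx=4,fy=4,interpolation=cv2.INTER_CUBIC)
H=max(a.shape[0],b.shape[0]);pad=lambda x:np.pad(x,((0,H-x.shape[0]),(0,0),(0,0)))
crop(np.hstack([pad(a),pad(b)]),(0,0,a.shape[1]+b.shape[1],H),1,"c1.png")
a=cv2.resize(t[215:280,335:480],None,fx=5,fy=5,interpolation=cv2.INTER_CUBIC)
crop(a,(0,0,a.shape[1],a.shape[0]),1,"c2.png")
crop(s,(270,250,390,400),4,"c3.png")
E
```

```text
(no output)
```

View pics/c1.png

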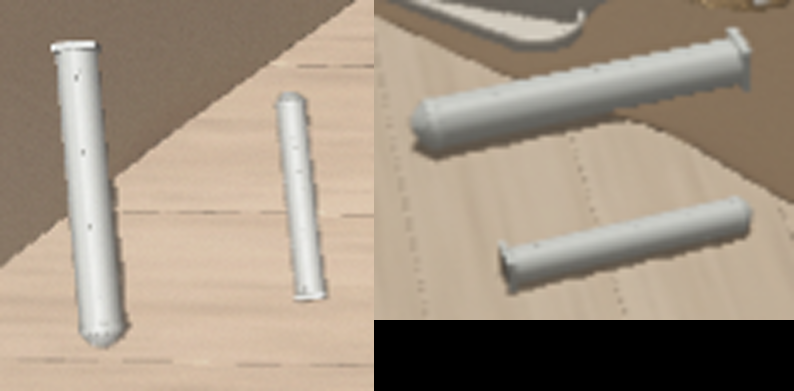

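View pics/c2.png

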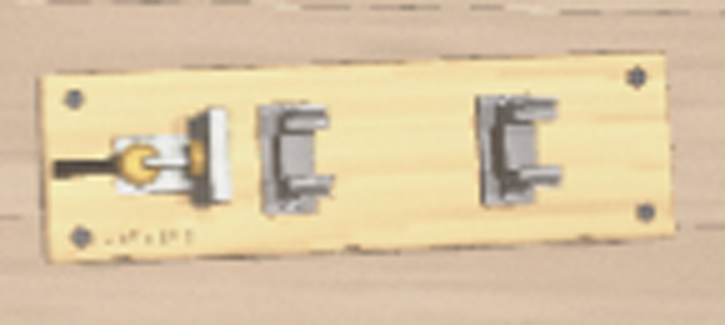

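View pics/c3.png

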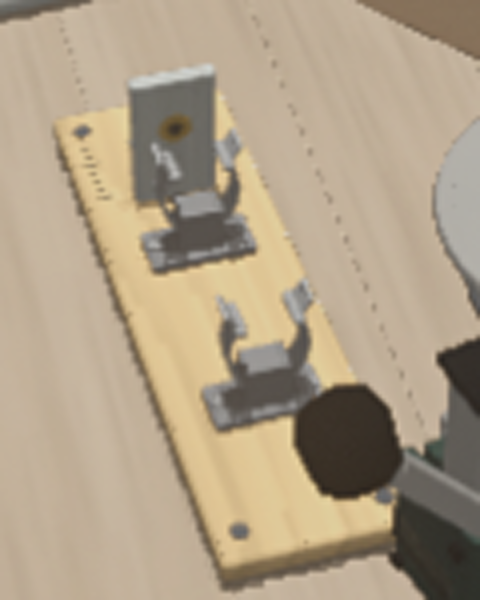

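Run:
```python
from h import *
o=ctrl.get_obs(); M=qR(o["eef_rot"]); print("tool axes cols\n",M.round(3))
ms={}
for n in("mould","mould_foot","mould_tip","cradle","scent_bottle","wick_spool","seal_stamp","shell_candle"):
    for c in("top","side"):
        for d in ctrl.silhouettes(n,c)[:3]:
            ys,xs=np.nonzero(d["mask"]); print(n,c,round(d["score"],2),[int(v) for v in d["bbox"]],xs.mean().round(1),ys.mean().round(1),len(xs))
```

```text
tool axes cols
 [[-0.973 -0.     0.229]
 [-0.229  0.001 -0.973]
 [-0.    -1.    -0.001]]
mould top 0.82 [219, 208, 241, 297] 230.8 250.4 1132
mould top 0.65 [285, 223, 303, 285] 292.5 253.3 510
mould top 0.55 [345, 226, 470, 269] 405.1 246.1 4714
mould side 0.71 [232, 190, 318, 224] 276.8 207.6 987
mould side 0.71 [256, 233, 319, 256] 286.2 244.6 586
mould side 0.19 [223, 274, 242, 323] 231.6 304.8 767
mould_foot top 0.78 [283, 222, 302, 280] 292.6 253.2 614
mould_foot top 0.73 [220, 209, 245, 294] 230.8 251.4 1126
mould_foot top 0.66 [255, 144, 280, 173] 269.9 157.6 617
mould_foot side 0.85 [233, 191, 319, 221] 276.2 207.6 1046
mould_foot side 0.69 [253, 231, 321, 258] 286.0 244.6 575
mould_tip top 0.97 [288, 221, 298, 282] 292.4 252.8 508
mould_tip top 0.69 [218, 204, 239, 296] 230.7 251.0 1181
mould_tip side 0.79 [234, 194, 318, 219] 276.7 207.6 1111
mould_tip side 0.74 [256, 234, 319, 256] 287.1 244.6 547
cradle top 0.68 [342, 223, 469, 266] 405.9 245.9 4662
cradle side 0.91 [283, 267, 367, 394] 323.6 329.5 5244
scent_bottle top 0.5 [368, 308, 389, 327] 378.6 316.8 288
scent_bottle side 0.9 [225, 272, 244, 323] 231.3 304.6 752
wick_spool top 0.6 [318, 316, 342, 335] 329.7 327.0 467
wick_spool side 0.88 [199, 263, 224, 292] 213.1 278.7 670
seal_stamp top 0.45 [342, 139, 354, 162] 347.7 151.6 198
seal_stamp side 0.58 [399, 233, 416, 272] 408.8 251.0 438
shell_candle top 0.93 [256, 145, 282, 170] 270.0 158.1 534
shell_candle side 0.95 [359, 205, 393, 228] 376.8 215.1 552
```

Run:
```python
from h import *
T=pose("top");S=pose("side")
for n,a,b in(("foot",(227.1,208.2),(317.7,200)),("tip",(235,296.5),(234.7,214))):
    p,e=tri(ray(T,a),ray(S,b)); print(n,p.round(4),np.round(e,4),"top@z15",onz(T,a,.015).round(4),"side@",onz(S,b,.015).round(4))
C=np.array([onz(T,u,.016) for u in((343.4,230),(345,267.4),(470,262),(468,225.6))]);print(C.round(4))
d=(C[0]+C[1]-C[2]-C[3])/2; L=np.linalg.norm(d); c=C.mean(0); u=d/L; yaw=np.degrees(np.arctan2(u[1],u[0]))
o=c-u*.015
print("len",L,"wid",np.linalg.norm(C[0]-C[1]),np.linalg.norm(C[2]-C[3]),"yaw",yaw,"origin",o.round(4))
# side corners from c3 (scale4, off 270,250)
D=[(55,120),(222,578),(398,545)]
for q in D: print(onz(S,(270+q[0]/4,250+q[1]/4),.016).round(4))
# stop face top edge z=.086: c3 near edge, bottom of front face
for q in((133,82),(215,70)): print("stop top edge side",onz(S,(270+q[0]/4,250+q[1]/4),.086).round(4))
for q in((229,108),(229,202),(190,112),(190,200)): 
    p=onz(T,(335+q[0]/5,215+q[1]/5),.086);print("stop top",p.round(4),"cx",((p-o)@u).round(4))
bott={"bottle":((378.6,316.8),.1),"spool":((330,327),.036),"stamp":((348,152),.06)}
for k,(a,z) in bott.items(): print(k,onz(T,a,z).round(3))
```

```text
foot [0.6145 0.3254 0.0149] [0.0018 0.0018] top@z15 [0.6127 0.3256 0.015 ] side@ [0.6163 0.3253 0.015 ]
tip [0.4178 0.3006 0.0242] [0.0014 0.0014] top@z15 [0.4159 0.3023 0.015 ] side@ [0.4199 0.3142 0.015 ]
[[ 0.5682  0.0634  0.016 ]
 [ 0.4842  0.0588  0.016 ]
 [ 0.5002 -0.228   0.016 ]
 [ 0.5838 -0.2239  0.016 ]]
len 0.28747100142513804 wid 0.08409228256024347 0.08367174133406038 yaw 93.15816302892839 origin [ 0.5349 -0.0974  0.016 ]
[0.4866 0.0579 0.016 ]
[ 0.5001 -0.2347  0.016 ]
[ 0.5726 -0.2352  0.016 ]
stop top edge side [ 0.514  -0.0067  0.086 ]
stop top edge side [ 0.552  -0.0072  0.086 ]
stop top [ 0.5491 -0.0101  0.086 ] cx 0.0864
stop top [ 0.5097 -0.0104  0.086 ] cx 0.0883
stop top [0.5472 0.0063 0.086 ] cx 0.1029
stop top [0.5103 0.006  0.086 ] cx 0.1047
bottle [ 0.384 -0.005  0.1  ]
spool [0.354 0.091 0.036]
stamp [0.735 0.059 0.06 ]
```

Run:
```python
from h import *
T=pose("top");S=pose("side")
p,e=tri(ray(T,(633,265)),ray(S,(356,360)));print(p,e)
print(onz(T,(545,225),.2))
```

```text
[ 0.49109808 -0.41781504  0.29435216] [np.float64(0.000322817431827799), np.float64(0.00032281743182767527)]
[ 0.56791215 -0.30815155  0.2       ]
```

```bash
python3 -m pendant '[0.024,0.044,0,0,0,-1,0.085,0.024,0.044,0,0,0,-1,0.085,0.024,0.044,0,0,0,-1,0.085,0.024,0.044,0,0,0,-1,0.085,0.024,0.044,0,0,0,-1,0.085,0.024,0.044,0,0,0,-1,0.085,0.024,0.044,0,0,0,-0.4,0.085,0.021,0.05,0,0,0,0,0.085,0.021,0.05,0,0,0,0,0.085,0.021,0.05,0,0,0,0,0.085,0.021,0.05,0,0,0,0,0.085,0.021,0.05,0,0,0,0,0.085]'
python3 - <<'E'
from h import *
o=ctrl.get_obs();print(o["eef_pos"],o["time_s"])
P=pose("wrist",o);im=ctrl.camera("wrist");cv2.imwrite("pics/w1.png",im[...,::-1])
E
```

```text
time_s: 2.45
eef_pos: [0.4052, -0.0, 0.2318]
eef_rot: [-0.043, 0.042, -0.706, 0.706]
wrist_force: [0.5, -0.6, -0.6]
opening: 0.997
[ 4.05157380e-01 -4.34765984e-05  2.31763828e-01] 2.45
```

View pics/w1.png

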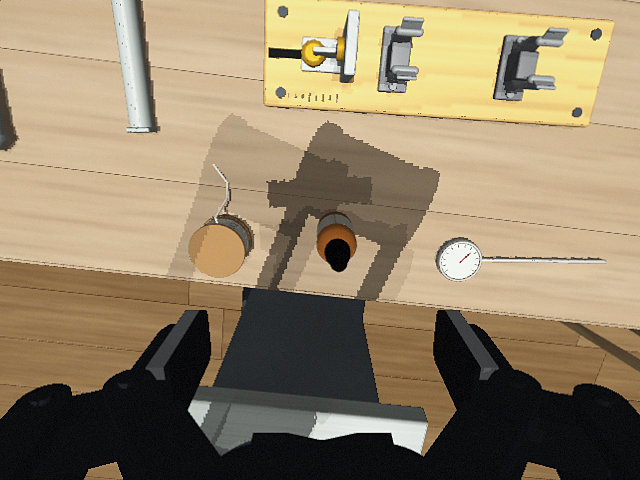

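```bash
python3 -m pendant '[0.007,0.06,0,0,0,0,0.085,0.007,0.06,0,0,0,0,0.085,0.007,0.06,0,0,0,0,0.085,0.007,0.06,0,0,0,0,0.085,0.007,0.06,0,0,0,0,0.085,0,0,0,0,0,0,0.085]'
python3 - <<'E'
from h import *
o=ctrl.get_obs();print(o["eef_pos"],o["time_s"],o["eef_rot"])
np.save("o2.npy",np.r_[o["eef_pos"],o["eef_rot"]])
im=ctrl.camera("wrist");cv2.imwrite("pics/w2.png",im[...,::-1])
for d in ctrl.silhouettes("mould","wrist")[:3]: print(d["score"],d["bbox"])
E
```

```text
time_s: 3.25
eef_pos: [0.439, 0.3017, 0.2309]
eef_rot: [0.044, -0.044, 0.706, -0.706]
wrist_force: [0.2, -0.8, -0.4]
opening: 0.993
[0.43902349 0.30169907 0.23093901] 3.25 [ 0.04378338 -0.04406379  0.70597423 -0.70550818]
0.94 [299.2, 0.0, 339.5, 225.3]
0.93 [448.0, 46.3, 491.2, 210.5]
```

View pics/w2.png

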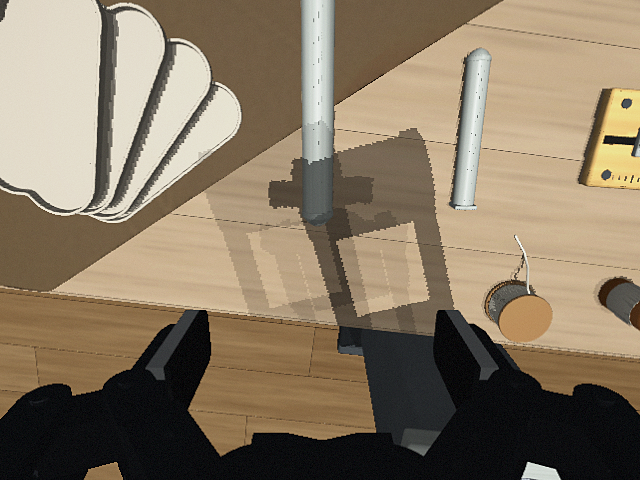

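Run:
```python
from h import *
v=np.load("o2.npy");o={"eef_pos":v[:3],"eef_rot":v[3:]}
M=qR(v[3:]);print("jaw yaw",np.degrees(np.arctan2(M[1,2],M[0,2])),M.round(3))
P=pose("wrist",o);im=cv2.imread("pics/w2.png")
g=cv2.cvtColor(im,cv2.COLOR_BGR2GRAY).astype(float)
pts=[]
for r in (5,20,40,60,80,100,115,130):
    row=cv2.GaussianBlur(im,(3,3),0)[r].astype(float); row=row[:,0]-row[:,2]  # b-r : tube greyish vs brown
    m=np.nonzero(row[280:360]>-15)[0]+280
    c=(m.min()+m.max()+1)/2; p=onz(P,(c-.5,r),.015); pts.append(p); print(r,m.min(),m.max(),p.round(4))
pts=np.array(pts);k=np.polyfit(pts[:,0],pts[:,1],1);print("yaw",np.degrees(np.arctan(k[0])),"y at .514",np.polyval(k,.5145))
print("tip",onz(P,(316,222),.012))
```

```text
jaw yaw -82.87729917404937 [[-0.992 -0.     0.124]
 [-0.124  0.001 -0.992]
 [ 0.    -1.    -0.001]]
5 301 334 [0.6006 0.3254 0.015 ]
20 301 334 [0.5898 0.3241 0.015 ]
40 301 334 [0.575  0.3223 0.015 ]
60 301 333 [0.5598 0.3209 0.015 ]
80 302 333 [0.5442 0.3185 0.015 ]
100 302 333 [0.5282 0.3166 0.015 ]
115 302 333 [0.5158 0.3151 0.015 ]
130 302 332 [0.5032 0.314  0.015 ]
yaw 6.783057005375015 y at .514 0.31513928923810475
tip [0.41822585 0.30478284 0.012     ]
```

Run:
```python
from h import *
im=cv2.imread("pics/w1.png")[...,::-1]
crop(im,(260,0,420,115),5,"c4.png"); crop(im,(460,0,620,130),4.5,"c5.png")
```

```text
(no output)
```

View pics/c4.png

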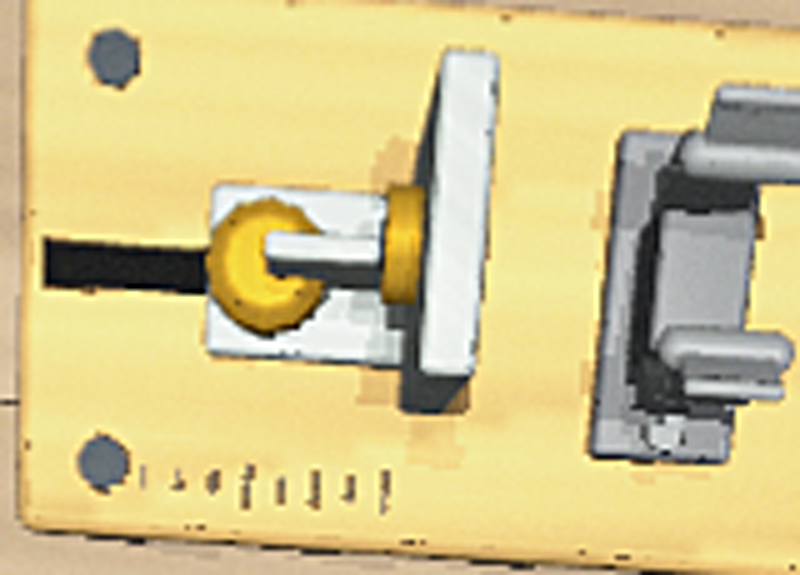

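View pics/c5.png

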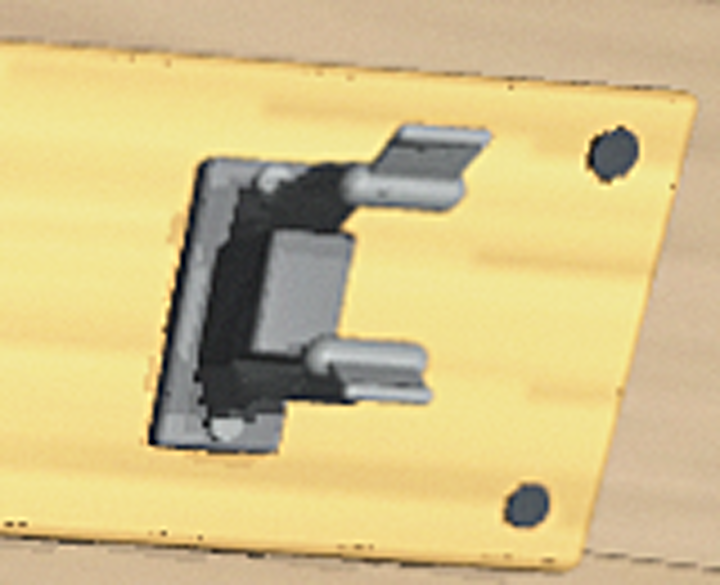

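Run:
```python
from h import *
v=np.load("o2.npy")
P=pose("wrist",{"eef_pos":np.array([.40516,0,.23176]),"eef_rot":v[3:]})
A=lambda q:(260+q[0]/5-.4,q[1]/5-.4); B=lambda q:(460+q[0]/4.5-.4,q[1]/4.5-.4)
sf=[onz(P,A(q),.044) for q in((665,210),(758,212),(747,330),(655,332))]
st=[onz(P,B(q),.044) for q in((272,228),(355,235),(335,345),(250,352))]
sf=np.array(sf);st=np.array(st);print(sf.round(4),st.round(4))
f,t=sf.mean(0),st.mean(0);d=f-t;print("foot saddle",f.round(4),"tip saddle",t.round(4),np.linalg.norm(d),np.degrees(np.arctan2(d[1],d[0])))
c=[onz(P,A((20,525)),.016),onz(P,B((585,570)),.016),onz(P,B((695,93)),.016)];print(np.round(c,4))
e=c[0]-c[1];print("board len",np.linalg.norm(e),"yaw",np.degrees(np.arctan2(e[1],e[0])))
yaw=np.radians(93.2);u=np.array([np.cos(yaw),np.sin(yaw),0]);n=np.array([-u[1],u[0],0])
o=(c[0]+c[2])/2-u*.015;print("origin board",o.round(4),"origin clips",((f+t)/2).round(4))
o=(f+t)/2
for q in((498,55),(473,372)): p=onz(P,A(q),.086);print("stop",p.round(4),(p-o)@u,(p-o)@n)
```

```text
[[ 0.5426 -0.0376  0.044 ]
 [ 0.5441 -0.0519  0.044 ]
 [ 0.5275 -0.0533  0.044 ]
 [ 0.5254 -0.0391  0.044 ]] [[ 0.549  -0.1365  0.044 ]
 [ 0.5497 -0.151   0.044 ]
 [ 0.5322 -0.1526  0.044 ]
 [ 0.5292 -0.1381  0.044 ]]
foot saddle [ 0.5349 -0.0455  0.044 ] tip saddle [ 0.54   -0.1445  0.044 ] 0.09917438318544403 92.9534382865245
[[ 0.4848  0.061   0.016 ]
 [ 0.5026 -0.2271  0.016 ]
 [ 0.5862 -0.2196  0.016 ]]
board len 0.2886565089463636 yaw 93.5336192469404
origin board [ 0.5363 -0.0942  0.016 ] origin clips [ 0.5375 -0.095   0.044 ]
stop [ 0.5506 -0.0066  0.086 ] 0.08751885011475243 -0.01802943727054569
stop [ 0.512  -0.0091  0.086 ] 0.0872178774259101 0.020610067634364532
```

```bash
python3 -m pendant '[0.046,0.0075,-0.03,0,0,-0.3,0.06,0.046,0.0075,-0.03,0,0,0,0.06,0,0,-0.05,0,0,0,0.06,0,0,-0.04,0,0,0,0.06,0,0,0,0,0,0,0.06]'
python3 - <<'E'
from h import *
o=ctrl.get_obs();print(o["eef_pos"],o["time_s"],o["eef_rot"])
im=ctrl.camera("wrist");cv2.imwrite("pics/w3.png",im[...,::-1])
E
```

```text
time_s: 3.98
eef_pos: [0.529, 0.3104, 0.0779]
eef_rot: [-0.037, 0.042, -0.705, 0.707]
wrist_force: [-1.2, -0.4, -0.1]
opening: 0.703
[0.52903646 0.31035763 0.07786162] 3.975 [-0.03669008  0.04209665 -0.7051347   0.7068711 ]
```

View pics/w3.png

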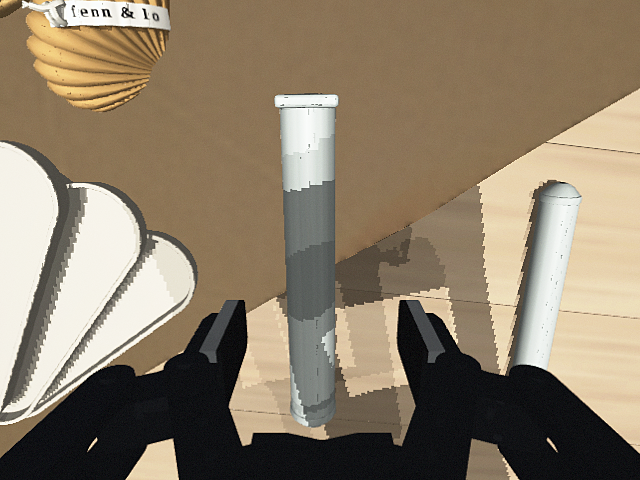

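```bash
cat > st.py <<'E'
from h import *
def st(name=None):
    o=ctrl.get_obs();M=qR(o["eef_rot"])
    print("t",round(o["time_s"],2),"pos",np.round(o["eef_pos"],4),"jawyaw",np.degrees(np.arctan2(M[1,2],M[0,2])).round(2),"ydir",M[:,1].round(4),"jaw z",M[2,2].round(4),"F",np.round(o["wrist_force"],1),"T",np.round(o["torque"],2),"op",round(o["opening"],3))
    if name:
        im=ctrl.camera("wrist");cv2.imwrite("pics/"+name,im[...,::-1]);return o,im
    return o
if __name__=="__main__": st()
E
python3 -m pendant '[0,0,0,0,0,0,0.06]' ; python3 st.py
```

```text
time_s: 4.15
eef_pos: [0.5334, 0.3131, 0.084]
eef_rot: [0.041, -0.039, 0.706, -0.706]
wrist_force: [1.6, -0.1, 0.5]
opening: 0.703
t 4.15 pos [0.5334 0.3131 0.084 ] jawyaw -83.53 ydir [ 0.0038  0.0013 -1.    ] jaw z -0.0008 F [ 1.6 -0.1  0.5] T [-0.03  0.02 -0.01] op 0.703
```

```bash
python3 -m pendant '[0,0,0,0,0,0,0.06,0,0,0,0,0,0,0.06]'
python3 - <<'E'
from st import *
o,im=st("w4.png"); np.save("o4.npy",np.r_[o["eef_pos"],o["eef_rot"]])
P=pose("wrist",o)
for r in (130,160,190,220,260):
    row=im[r].astype(float); row=row[:,2]-row[:,0]
    m=np.nonzero(row[250:370]>-12)[0]+250; c=(m.min()+m.max())/2
    print(r,m.min(),m.max(),onz(P,(c,r),.015).round(4))
E
```

```text
time_s: 4.4
eef_pos: [0.5323, 0.3136, 0.0829]
eef_rot: [0.041, -0.039, 0.706, -0.706]
wrist_force: [0.5, -0.2, -0.5]
opening: 0.701
t 4.4 pos [0.5323 0.3136 0.0829] jawyaw -83.47 ydir [ 2.4e-03  8.0e-04 -1.0e+00] jaw z -0.0005 F [ 0.5 -0.2 -0.5] T [-0.02 -0.02 -0.01] op 0.701
130 288 340 [0.6025 0.3256 0.015 ]
160 289 340 [0.5872 0.3237 0.015 ]
190 290 340 [0.5711 0.3217 0.015 ]
220 290 339 [0.5542 0.3201 0.015 ]
260 292 339 [0.5306 0.317  0.015 ]
```

View pics/w4.png

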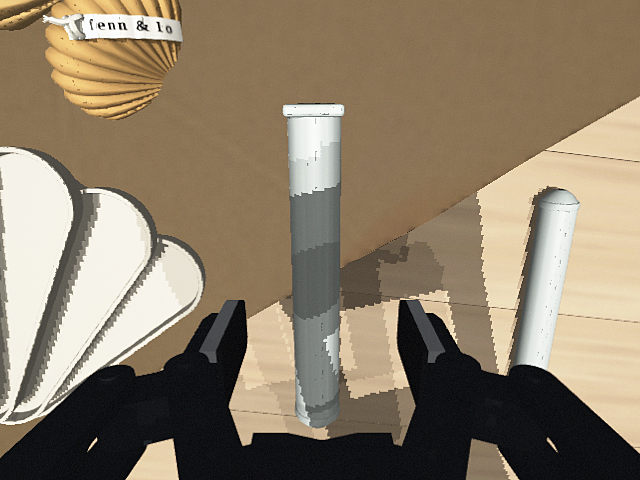

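```bash
python3 - <<'E'
from h import *
v=np.load("o4.npy");P=pose("wrist",{"eef_pos":v[:3],"eef_rot":v[3:]});T=pose("top")
print(onz(P,(314,104),.030),onz(P,(319,425),.015), tri(ray(P,(314,110)),ray(T,(227.1,209)))[0], tri(ray(P,(318.5,423)),ray(T,(235,296)))[0])
E
python3 -m pendant '[0,0.0035,-0.03,0,0,0.2,0.06,0,0,-0.03,0,0,0,0.06,0,0,-0.015,0,0,0,0.06,0,0,-0.004,0,0,0,0.06,0,0,0,0,0,0,0.06,0,0,0,0,0,0,0.06]'; python3 st.py
```

```text
[0.61493516 0.32665074 0.03      ] [0.41341757 0.30184083 0.015     ] [0.61225544 0.32698237 0.00675956] [0.4169994  0.30226883 0.01698396]
time_s: 5.2
eef_pos: [0.5325, 0.3171, 0.0036]
eef_rot: [0.042, -0.041, 0.706, -0.706]
wrist_force: [-0.0, 0.5, -0.5]
opening: 0.699
t 5.2 pos [0.5325 0.3171 0.0036] jawyaw -83.28 ydir [ 2.e-03  7.e-04 -1.e+00] jaw z -0.0005 F [-0.   0.5 -0.5] T [-0.01 -0.01 -0.02] op 0.699
```

```bash
python3 -m pendant '[0,0,0,0,0,0,0.0,0,0,0,0,0,0,0.0,0,0,0,0,0,0,0.0,0,0,0,0,0,0,0.0,0,0,0,0,0,0,0.0]'; python3 st.py;  python3 -m pendant '[0,0,0.01,0,0,0,0.0,0,0,0.02,0,0,0,0.0,0,0,0.03,0,0,0,0.0,0,0,0.03,0,0,0,0.0,0,0,0.03,0,0,0,0.0,0,0,0,0,0,0,0.0,0,0,0,0,0,0,0.0]'
python3 - <<'E'
from st import *
o,im=st("w5.png"); np.save("o5.npy",np.r_[o["eef_pos"],o["eef_rot"]])
cv2.imwrite("pics/s5.png",ctrl.camera("side")[...,::-1])
E
```

```text
time_s: 5.82
eef_pos: [0.5322, 0.3169, 0.0032]
eef_rot: [0.042, -0.041, 0.706, -0.706]
wrist_force: [-1.5, -0.3, 6.0]
opening: 0.307
t 5.83 pos [0.5322 0.3169 0.0032] jawyaw -83.28 ydir [ 1.2e-03  4.0e-04 -1.0e+00] jaw z -0.0002 F [-1.5 -0.3  6. ] T [-0.12  0.16  0.  ] op 0.307
time_s: 6.7
eef_pos: [0.5311, 0.3166, 0.1221]
eef_rot: [-0.041, 0.042, -0.706, 0.706]
wrist_force: [0.8, 0.2, -1.6]
opening: 0.304
t 6.7 pos [0.5311 0.3166 0.1221] jawyaw -83.28 ydir [-5.e-04 -2.e-04 -1.e+00] jaw z 0.0001 F [ 0.8  0.2 -1.6] T [ 0.05 -0.   -0.01] op 0.304
```

View pics/w5.png

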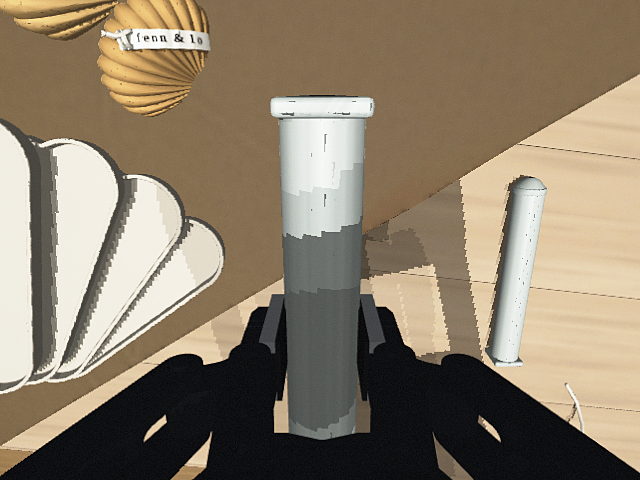

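View pics/s5.png

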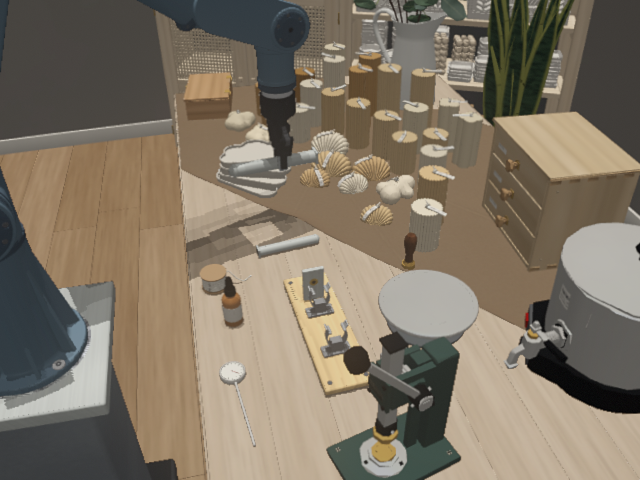

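Run:
```python
from h import *
im=cv2.imread("pics/w5.png")[...,::-1]; crop(im,(250,80,400,190),5,"c6.png")
T=np.array(ctrl.camera_info("wrist")["tool_from_camera"]); i=ctrl.camera_info("wrist")
P=(T[:3,:3],T[:3,3],i)
for uv in((323,97),(323,99),(323,117)):
    o,d=ray(P,uv)
    for h in(.022,.0268,.032): # height above TCP = -y
        k=(-h-o[1])/d[1];p=o+k*d; print(uv,h,"along",(-p[0]).round(4),"lat",p[2].round(4))
# edges of tube: lateral vs along assuming height .0118
for r,a,b in((130,279,367),(200,282.5,363.5),(280,286,360)):
    for c in(a,b):
        o,d=ray(P,(c,r)); k=(-.0118-o[1])/d[1];p=o+k*d;print(r,c,p.round(4))
```

```text
(323, 97) 0.022 along 0.0836 lat 0.0005
(323, 97) 0.0268 along 0.0834 lat 0.0005
(323, 97) 0.032 along 0.0832 lat 0.0005
(323, 99) 0.022 along 0.0831 lat 0.0005
(323, 99) 0.0268 along 0.0829 lat 0.0005
(323, 99) 0.032 along 0.0827 lat 0.0005
(323, 117) 0.022 along 0.078 lat 0.0005
(323, 117) 0.0268 along 0.0781 lat 0.0005
(323, 117) 0.032 along 0.0781 lat 0.0005
130 279 [-0.0739 -0.0118 -0.0138]
130 367 [-0.0739 -0.0118  0.0148]
200 282.5 [-0.0508 -0.0118 -0.0133]
200 363.5 [-0.0508 -0.0118  0.0144]
280 286 [-0.021  -0.0118 -0.013 ]
280 360 [-0.021  -0.0118  0.0141]
```

View pics/c6.png

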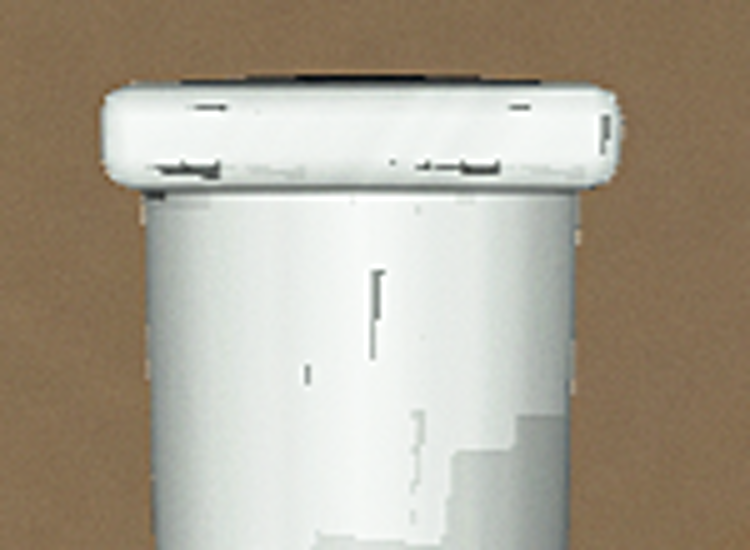

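```bash
cat > fit.py <<'E'
from h import *
from scipy.optimize import least_squares
def edges(im,rows,lo=230,hi=420,thr=0.5):
    out=[]
    b=im.astype(float); s=b[:,:,2]-b[:,:,0]
    for r in rows:
        x=s[r,lo:hi]; x=np.convolve(x,[.25,.5,.25],'same')
        bgL,bgR,t=np.median(x[3:20]),np.median(x[-20:-3]),np.median(x[80:100])
        c=95
        l=c
        tl=(bgL+t)/2;tr=(bgR+t)/2
        while x[l]>tl: l-=1
        L=l+(tl-x[l])/(x[l+1]-x[l])
        k=c
        while x[k]>tr: k+=1
        K=k-(tr-x[k])/(x[k-1]-x[k])
        out.append((r,lo+L,lo+K))
    return out
def fit(E,R=.014):
    i=ctrl.camera_info("wrist");T=np.array(i["tool_from_camera"]);P=(T[:3,:3],T[:3,3],i)
    def res(p):
        h,tilt,lat,yaw=p # at along=0, axis at height h above tcp (-y), lateral z
        a=np.array([-np.cos(tilt)*np.cos(yaw),-np.sin(tilt),np.sin(yaw)]);a/=np.linalg.norm(a)
        q=np.array([0,-h,lat]);rs=[]
        for r,L,K in E:
            for c,s in((L,-1),(K,1)):
                o,d=ray(P,(c,r)); n=np.cross(a,d);n/=np.linalg.norm(n)
                rs.append((abs((q-o)@n)-R)*1e3)
        return rs
    return least_squares(res,[.0118,0,0,0],loss='soft_l1',f_scale=.2)
E
python3 - <<'E'
from fit import *
im=cv2.imread("pics/w5.png")[...,::-1]
E=edges(im,range(125,235,5));print([tuple(np.round(e,1)) for e in E[::4]])
f=fit(E);print("h",f.x[0],"tilt",np.degrees(f.x[1]),"lat",f.x[2],"yaw",np.degrees(f.x[3]),"rms",np.std(f.fun))
J=f.jac;C=np.linalg.inv(J.T@J)*np.var(f.fun);print("sd",np.sqrt(np.diag(C)))
E
```

```text
[(np.float64(125.0), np.float64(278.7), np.float64(365.5)), (np.float64(145.0), np.float64(279.0), np.float64(364.7)), (np.float64(165.0), np.float64(279.6), np.float64(363.7)), (np.float64(185.0), np.float64(280.0), np.float64(363.7)), (np.float64(205.0), np.float64(280.7), np.float64(362.7)), (np.float64(225.0), np.float64(281.7), np.float64(361.4))]
h 0.011018910602258816 tilt 0.35218368749562534 lat -9.173524099163481e-05 yaw 0.18040140467745647 rms 0.07859075999735068
sd [6.96901579e-04 1.16840774e-02 7.44625732e-05 1.24838039e-03]
```

```bash
python3 -m pendant '[0,-0.01,0.035,0,0,4,0,0,-0.03,0.035,0,0,8,0,0,-0.036,0,0,0,8,0,0,-0.036,0,0,0,8,0,0,-0.036,0,0,0,8,0,0,-0.036,0,0,0,8,0,0.001,-0.036,0,0,0,8,0,0.001,-0.036,0,0,0,8,0,0.001,-0.036,0,0,0,8,0,0.001,-0.036,0,0,0,8,0,0.001,-0.036,0,0,0,8,0,0,-0.03,0,0,0,2.5,0]';python3 -m pendant '[0,-0.01,0,0,0,0,0,0,0,0,0,0,0,0,0,0,0,0,0,0,0]'
python3 - <<'E'
from st import *
from fit import *
o,im=st("w6.png"); np.save("o6.npy",np.r_[o["eef_pos"],o["eef_rot"]])
cv2.imwrite("pics/s6.png",ctrl.camera("side")[...,::-1])
cv2.imwrite("pics/t6.png",ctrl.camera("top")[...,::-1])
E
```

```text
time_s: 8.3
eef_pos: [0.5358, -0.0784, 0.1909]
eef_rot: [-0.514, 0.515, -0.486, 0.484]
wrist_force: [0.8, -0.1, -0.4]
opening: 0.308
time_s: 8.68
eef_pos: [0.5363, -0.0862, 0.1919]
eef_rot: [0.514, -0.514, 0.486, -0.485]
wrist_force: [-0.0, -0.0, -0.9]
opening: 0.302
t 8.68 pos [ 0.5363 -0.0862  0.1919] jawyaw 3.25 ydir [-8.e-04  7.e-04 -1.e+00] jaw z -0.0007 F [-0.  -0.  -0.9] T [ 0.03 -0.   -0.05] op 0.302
```

View pics/w6.png

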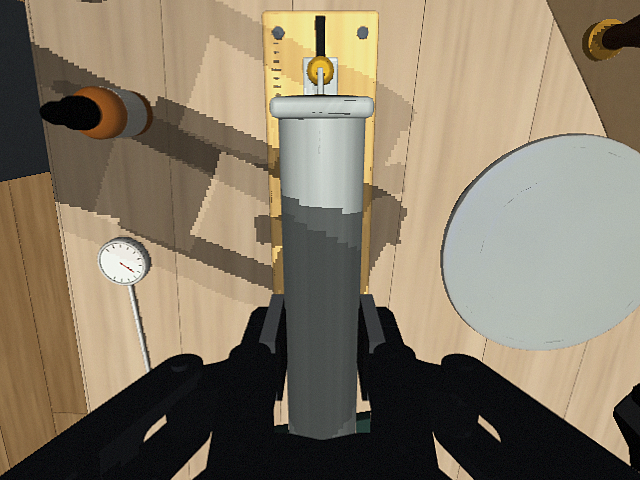

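View pics/s6.png

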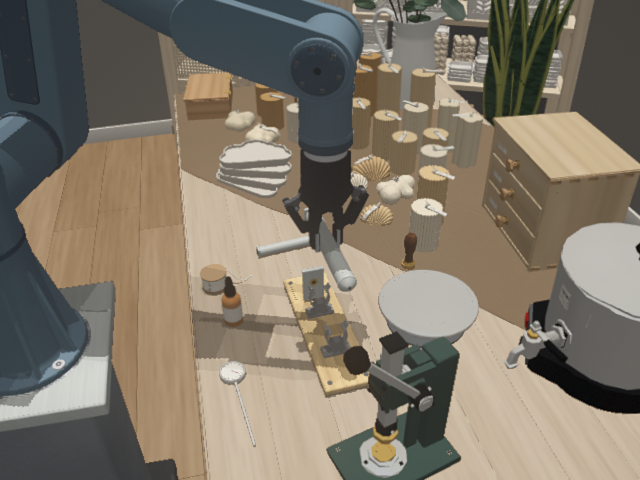

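View pics/t6.png

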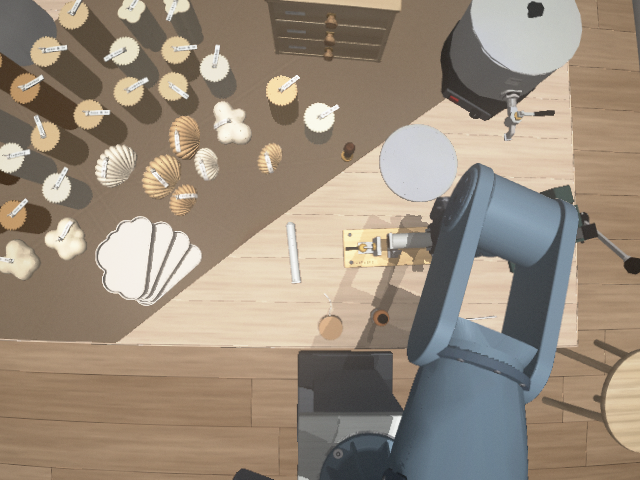

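Run:
```python
from fit import *
v=np.load("o6.npy");o={"eef_pos":v[:3],"eef_rot":v[3:]};P=pose("wrist",o)
im=cv2.imread("pics/w6.png")[...,::-1]
for n,a in(("holes",((278,33),(362,33))),("board",((263,15),(378,15)))):
    m=(onz(P,a[0],.016)+onz(P,a[1],.016))/2; print(n,m.round(4),np.linalg.norm(onz(P,a[0],.016)-onz(P,a[1],.016)))
print("slot",onz(P,(320.5,25),.016).round(4))
E=edges(im,range(125,195,5),lo=230,hi=420)
s=cv2.imread("pics/s6.png")[...,::-1];crop(s,(290,225,370,345),5,"c7.png");crop(im,(240,0,400,200),3.7,"c8.png")
t=cv2.imread("pics/t6.png")[...,::-1];crop(t,(340,215,480,280),5,"c9.png")
```

```text
holes [0.5284 0.0484 0.016 ] 0.06182639925422031
board [0.5281 0.0602 0.016 ] 0.08361324281761462
slot [0.5284 0.0537 0.016 ]
```

View pics/c7.png

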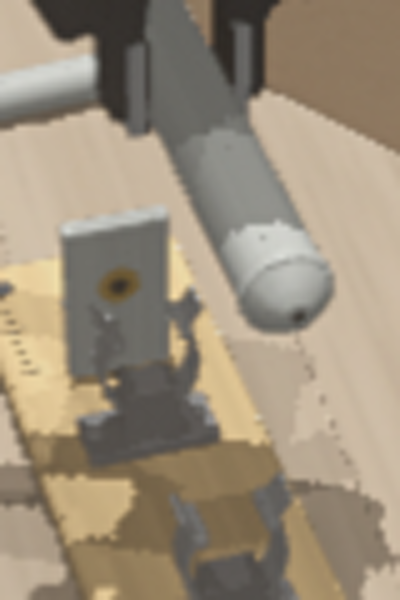

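View pics/c8.png

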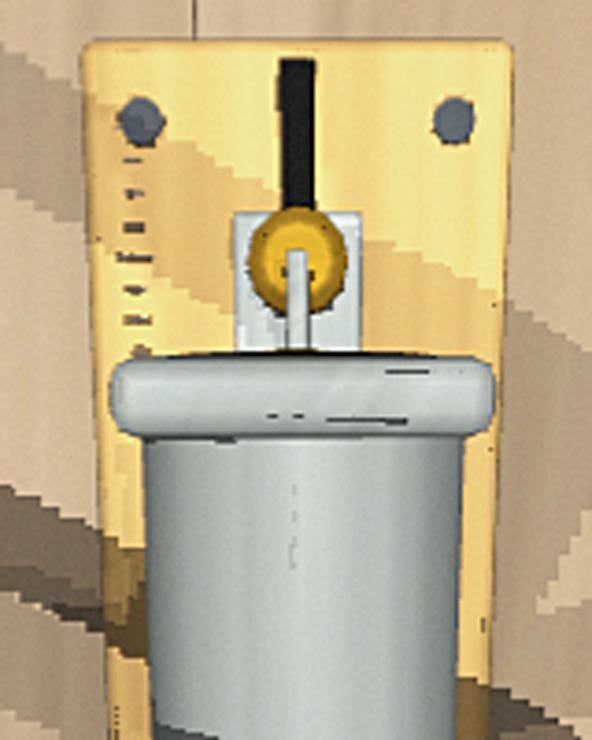

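View pics/c9.png

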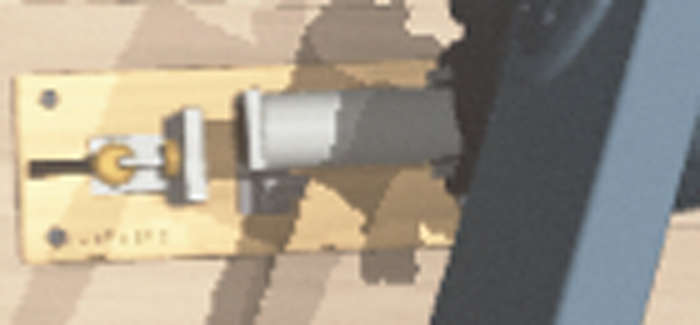

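Run:
```python
from h import *
S=pose("side");T=pose("top")
o,d=ray(S,(349.4,288.2))
for y in(-.200,-.203,-.206):
    k=(y-o[1])/d[1];print((o+k*d).round(4))
for z in(.195,.2037,.21): print("z",z,onz(S,(349.4,288.2),z).round(4))
# foot in top: face top edge px c9 (250,90)-(252,168) -> centre
for q in((249,129),): 
    for z in(.21,.219,.225): print("foot top",z,onz(T,(340+q[0]/5,215+q[1]/5),z).round(4))
```

```text
[ 0.5451 -0.2     0.2004]
[ 0.5442 -0.203   0.2032]
[ 0.5434 -0.206   0.2059]
z 0.195 [ 0.5469 -0.194   0.195 ]
z 0.2037 [ 0.5441 -0.2036  0.2037]
z 0.21 [ 0.542  -0.2106  0.21  ]
foot top 0.21 [ 0.5319 -0.0065  0.21  ]
foot top 0.219 [ 0.5312 -0.0048  0.219 ]
foot top 0.225 [ 0.5308 -0.0037  0.225 ]
```

Run:
```python
from h import *
S=pose("side");T=pose("top")
f=(335+307/5,215+152/5);t=(335+541/5,215+141/5)
F=onz(T,f,.078);t_=onz(T,t,.078);print("top",F.round(4),t_.round(4),np.degrees(np.arctan2(*(F-t_)[[1,0]])))
F=onz(S,(270+197/4,250+155/4),.076);t_=onz(S,(270+263/4,250+307/4),.076);print("side",F.round(4),t_.round(4),np.degrees(np.arctan2(*(F-t_)[[1,0]])))
```

```text
top [ 0.5317 -0.0449  0.078 ] [ 0.5381 -0.1461  0.078 ] 93.60365623179473
side [ 0.5332 -0.0512  0.076 ] [ 0.5381 -0.15    0.076 ] 92.80920327600509
```

```bash
python3 -m pendant '[0,-0.006,-0.03,0,0,0,0,0,-0.006,-0.03,0,0,0,0,0,0,-0.03,0,0,0,0,0,0,-0.015,0,0,0,0,0,0,-0.002,0,0,0,0,0,0,0,0,0,0,0,0,0,0,0,0,0,0]'
python3 - <<'E'
from st import *
o,im=st("w7.png"); np.save("o7.npy",np.r_[o["eef_pos"],o["eef_rot"]])
s=ctrl.camera("side");t=ctrl.camera("top")
cv2.imwrite("pics/s7.png",s[...,::-1]);cv2.imwrite("pics/t7.png",t[...,::-1])
crop(s,(270,240,400,390),4,"c10.png");crop(t,(340,215,480,280),5,"c11.png");crop(im,(240,0,400,200),3.5,"c12.png")
E
```

```text
time_s: 9.7
eef_pos: [0.5375, -0.0995, 0.0866]
eef_rot: [0.514, -0.514, 0.485, -0.486]
wrist_force: [-0.2, 0.3, -1.8]
opening: 0.306
t 9.7 pos [ 0.5375 -0.0995  0.0866] jawyaw 3.24 ydir [ 2.2e-03 -9.0e-04 -1.0e+00] jaw z 0.0021 F [-0.2  0.3 -1.8] T [ 0.06 -0.02 -0.  ] op 0.306
```

View pics/c10.png

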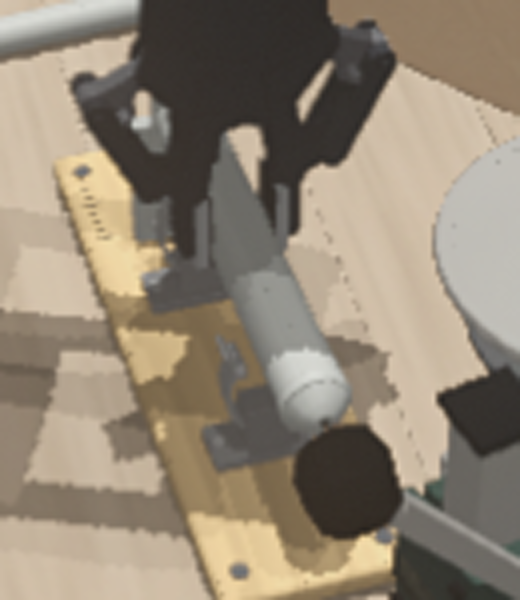

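View pics/c11.png

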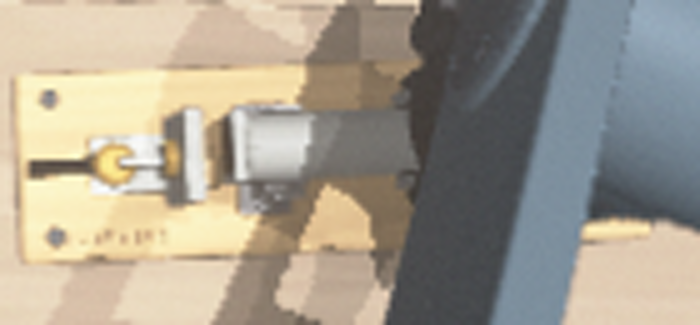

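View pics/c12.png

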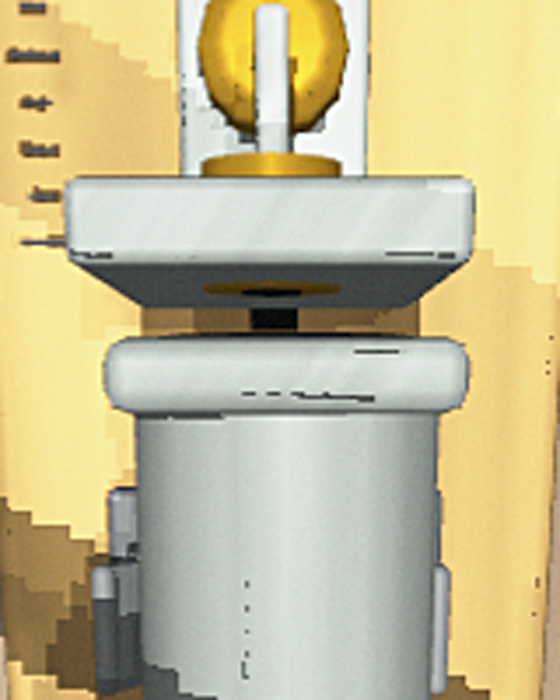

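Run:
```python
from h import *
v=np.load("o7.npy");P=pose("wrist",{"eef_pos":v[:3],"eef_rot":v[3:]});M=qR(v[3:])
def loc(uv,z):
    p=onz(P,uv,z)-v[:3]; return (-(M[:,0]@p)).round(4),(M[:,2]@p).round(4)
A=lambda x,y:(240+x/3.5-.4,y/3.5-.4)
print("stop edge ends",loc(A(75,255),.086),loc(A(470,255),.086))
print("stop back ends",loc(A(66,182),.086),loc(A(474,182),.086))
print("stop bottom",loc(A(140,307),.016),loc(A(405,307),.016))
print("foot face",loc(A(110,338),.113),loc(A(466,338),.113), "mid h",loc(A(110,345),.098),loc(A(466,345),.098))
print("finger L/R",loc(A(95,570),.079),loc(A(449,570),.079))
print("tube",loc(A(136,500),.098),loc(A(441,500),.098))
```

```text
stop edge ends (np.float64(0.0914), np.float64(-0.0197)) (np.float64(0.0914), np.float64(0.0187))
stop back ends (np.float64(0.0979), np.float64(-0.0203)) (np.float64(0.0979), np.float64(0.0189))
stop bottom (np.float64(0.0909), np.float64(-0.0206)) (np.float64(0.0909), np.float64(0.0182))
foot face (np.float64(0.0827), np.float64(-0.0133)) (np.float64(0.0827), np.float64(0.0153)) mid h (np.float64(0.0827), np.float64(-0.0152)) (np.float64(0.0827), np.float64(0.0172))
finger L/R (np.float64(0.0603), np.float64(-0.02)) (np.float64(0.0602), np.float64(0.0186))
tube (np.float64(0.069), np.float64(-0.0133)) (np.float64(0.069), np.float64(0.0154))
```

```bash
python3 -m pendant '[-0.0019,0.004,0,0,0,0,0,0,0,-0.007,0,0,0,0,0,0,-0.007,0,0,0,0,0,0,0,0,0,0,0,0,0,0,0,0,0,0]'
python3 - <<'E'
from st import *
o,im=st("w8.png"); np.save("o8.npy",np.r_[o["eef_pos"],o["eef_rot"]])
crop(im,(240,0,400,200),3.5,"c13.png")
E
```

```text
time_s: 10.48
eef_pos: [0.5346, -0.0953, 0.0711]
eef_rot: [-0.514, 0.514, -0.486, 0.486]
wrist_force: [0.3, -0.2, -1.6]
opening: 0.309
t 10.47 pos [ 0.5346 -0.0953  0.0711] jawyaw 3.22 ydir [-3.e-04  1.e-04 -1.e+00] jaw z -0.0003 F [ 0.3 -0.2 -1.6] T [ 0.09  0.03 -0.02] op 0.309
```

View pics/c13.png

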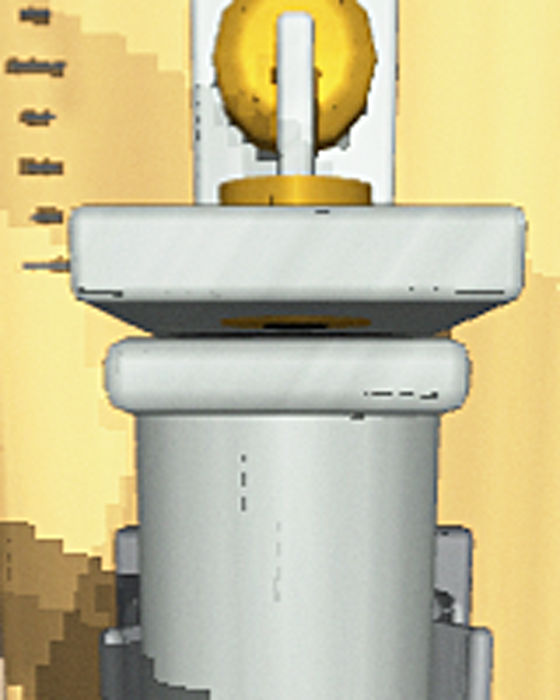

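```bash
python3 - <<'E'
from h import *
v=np.load("o8.npy");P=pose("wrist",{"eef_pos":v[:3],"eef_rot":v[3:]});M=qR(v[3:])
def loc(uv,z):
    p=onz(P,uv,z)-v[:3]; return (-(M[:,0]@p)).round(4),(M[:,2]@p).round(4)
A=lambda x,y:(240+x/3.5-.4,y/3.5-.4)
print("stop edge ends",loc(A(77,296),.086),loc(A(522,296),.086))
print("stop back",loc(A(70,210),.086),loc(A(526,210),.086))
print("foot",loc(A(106,338),.098),loc(A(470,338),.098))
print("finger L/R",loc(A(103,635),.079),loc(A(492,635),.079))
print("tube",loc(A(136,450),.083),loc(A(441,450),.083))
E
python3 -m pendant '[0.0006,0,0,0,0,0,0,0,0,-0.002,0,0,0,0,0,0,-0.002,0,0,0,0]';python3 st.py
```

```text
stop edge ends (np.float64(0.0866), np.float64(-0.0175)) (np.float64(0.0866), np.float64(0.0215))
stop back (np.float64(0.0935), np.float64(-0.0178)) (np.float64(0.0935), np.float64(0.0215))
foot (np.float64(0.0827), np.float64(-0.0136)) (np.float64(0.0827), np.float64(0.0156))
finger L/R (np.float64(0.0557), np.float64(-0.0174)) (np.float64(0.0557), np.float64(0.0213))
tube (np.float64(0.0735), np.float64(-0.0131)) (np.float64(0.0735), np.float64(0.0152))
time_s: 10.9
eef_pos: [0.5355, -0.0954, 0.0674]
eef_rot: [0.514, -0.514, 0.486, -0.486]
wrist_force: [-0.1, 0.0, 4.5]
opening: 0.306
t 10.9 pos [ 0.5355 -0.0954  0.0674] jawyaw 3.23 ydir [ 7.e-04 -2.e-04 -1.e+00] jaw z 0.0006 F [-0.1  0.   4.5] T [0.09 0.04 0.02] op 0.306
```

```bash
python3 -m pendant '[0,0,-0.0015,0,0,0,0,0,0,-0.0015,0,0,0,0]';python3 st.py;python3 -m pendant '[0,0,-0.0015,0,0,0,0,0,0,-0.0015,0,0,0,0]';python3 st.py
```

```text
time_s: 11.15
eef_pos: [0.5361, -0.0957, 0.0656]
eef_rot: [0.514, -0.514, 0.485, -0.486]
wrist_force: [-3.0, 0.8, 11.4]
opening: 0.306
t 11.15 pos [ 0.5361 -0.0957  0.0656] jawyaw 3.23 ydir [ 1.5e-03 -9.0e-04 -1.0e+00] jaw z 0.0014 F [-3.   0.8 11.4] T [ 0.1   0.52 -0.02] op 0.306
time_s: 11.4
eef_pos: [0.5363, -0.0959, 0.0633]
eef_rot: [0.514, -0.514, 0.485, -0.487]
wrist_force: [-4.3, 1.3, 14.6]
opening: 0.305
t 11.4 pos [ 0.5363 -0.0959  0.0633] jawyaw 3.24 ydir [ 0.002  -0.0014 -1.    ] jaw z 0.0019 F [-4.3  1.3 14.6] T [0.07 0.74 0.03] op 0.305
```

```bash
python3 -m pendant '[-0.001,0,0,0,0,0,0,0,0,-0.0015,0,0,0,0]';python3 st.py;python3 -m pendant '[0,0,-0.0015,0,0,0,0,0,0,-0.0015,0,0,0,0]';python3 st.py
```

```text
time_s: 11.65
eef_pos: [0.5361, -0.0961, 0.0622]
eef_rot: [0.514, -0.513, 0.484, -0.487]
wrist_force: [-2.2, 0.5, 16.0]
opening: 0.303
t 11.65 pos [ 0.5361 -0.0961  0.0622] jawyaw 3.23 ydir [ 0.0038 -0.0017 -1.    ] jaw z 0.0037 F [-2.2  0.5 16. ] T [ 0.11  0.44 -0.02] op 0.303
time_s: 11.9
eef_pos: [0.536, -0.0962, 0.0591]
eef_rot: [0.514, -0.514, 0.484, -0.487]
wrist_force: [-2.3, 0.7, 12.4]
opening: 0.303
t 11.9 pos [ 0.536  -0.0962  0.0591] jawyaw 3.24 ydir [ 0.0035 -0.002  -1.    ] jaw z 0.0034 F [-2.3  0.7 12.4] T [0.02 0.38 0.01] op 0.303
```

```bash
python3 -m pendant '[0,0,-0.0015,0,0,0,0,0,0,-0.0015,0,0,0,0]';python3 st.py;python3 -m pendant '[0,0,-0.0015,0,0,0,0,0,0,-0.0015,0,0,0,0]';python3 st.py
```

```text
time_s: 12.15
eef_pos: [0.5357, -0.096, 0.0553]
eef_rot: [0.514, -0.514, 0.485, -0.487]
wrist_force: [-0.2, -1.0, 4.5]
opening: 0.304
t 12.15 pos [ 0.5357 -0.096   0.0553] jawyaw 3.23 ydir [ 0.0031 -0.0016 -1.    ] jaw z 0.003 F [-0.2 -1.   4.5] T [-0.08 -0.05  0.04] op 0.304
time_s: 12.4
eef_pos: [0.535, -0.0956, 0.0508]
eef_rot: [0.514, -0.514, 0.485, -0.486]
wrist_force: [4.3, -1.1, -4.1]
opening: 0.31
t 12.4 pos [ 0.535  -0.0956  0.0508] jawyaw 3.21 ydir [ 1.8e-03 -6.0e-04 -1.0e+00] jaw z 0.0018 F [ 4.3 -1.1 -4.1] T [-0.15 -0.73  0.04] op 0.31
```

```bash
python3 -m pendant '[0,0,-0.0015,0,0,0,0,0,0,-0.0015,0,0,0,0]';python3 st.py
```

```text
time_s: 12.65
eef_pos: [0.5348, -0.0951, 0.0472]
eef_rot: [0.514, -0.513, 0.486, -0.486]
wrist_force: [6.7, -0.3, -4.8]
opening: 0.305
t 12.65 pos [ 0.5348 -0.0951  0.0472] jawyaw 3.21 ydir [ 1.2e-03  4.0e-04 -1.0e+00] jaw z 0.0012 F [ 6.7 -0.3 -4.8] T [ 0.03 -1.01  0.03] op 0.305
```

```bash
python3 -m pendant '[0.001,0,-0.0005,0,0,0,0,0.0005,0,-0.0005,0,0,0,0]';python3 st.py;python3 -m pendant '[0,0,0,0,0,0,0]'
python3 - <<'E'
from st import *
o,im=st("w9.png"); np.save("o9.npy",np.r_[o["eef_pos"],o["eef_rot"]])
crop(im,(240,0,400,200),3.5,"c14.png")
E
```

```text
time_s: 12.9
eef_pos: [0.5352, -0.0949, 0.0462]
eef_rot: [-0.514, 0.514, -0.486, 0.485]
wrist_force: [0.8, 0.5, -1.2]
opening: 0.306
t 12.9 pos [ 0.5352 -0.0949  0.0462] jawyaw 3.23 ydir [-1.4e-03  8.0e-04 -1.0e+00] jaw z -0.0014 F [ 0.8  0.5 -1.2] T [ 0.08 -0.2   0.  ] op 0.306
time_s: 13.02
eef_pos: [0.5352, -0.0949, 0.0462]
eef_rot: [-0.514, 0.514, -0.486, 0.485]
wrist_force: [2.1, 0.8, -5.0]
opening: 0.305
t 13.03 pos [ 0.5352 -0.0949  0.0462] jawyaw 3.23 ydir [-1.3e-03  7.0e-04 -1.0e+00] jaw z -0.0013 F [ 2.1  0.8 -5. ] T [ 0.05 -0.38  0.04] op 0.305
```

View pics/c14.png

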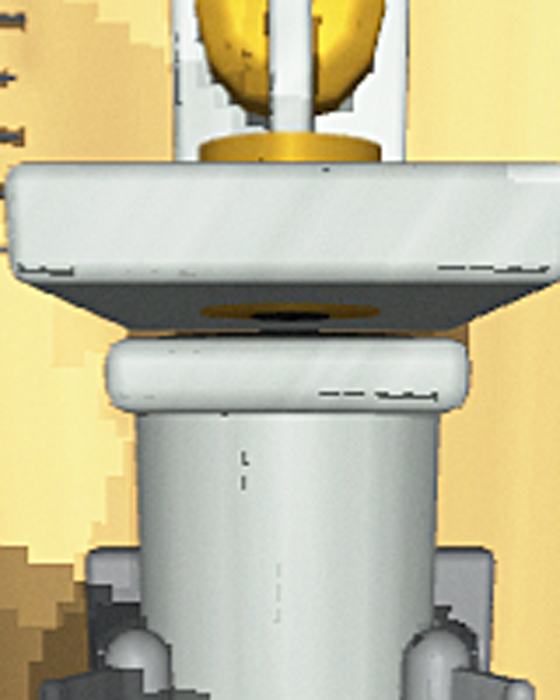

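```bash
python3 -m pendant '[0,0,-0.0005,0,0,0,0,0,0,-0.0005,0,0,0,0]';python3 st.py;python3 -m pendant '[0,0,-0.0005,0,0,0,0,0,0,0,0,0,0,0]'; python3 st.py
```

```text
time_s: 13.32
eef_pos: [0.5355, -0.095, 0.0461]
eef_rot: [-0.514, 0.514, -0.486, 0.485]
wrist_force: [-2.1, 2.6, 5.4]
opening: 0.302
t 13.32 pos [ 0.5355 -0.095   0.0461] jawyaw 3.23 ydir [-8.e-04  5.e-04 -1.e+00] jaw z -0.0007 F [-2.1  2.6  5.4] T [0.41 0.34 0.03] op 0.302
time_s: 13.58
eef_pos: [0.5356, -0.0951, 0.0461]
eef_rot: [-0.514, 0.514, -0.486, 0.486]
wrist_force: [-3.6, 3.5, 6.9]
opening: 0.299
t 13.57 pos [ 0.5356 -0.0951  0.0461] jawyaw 3.23 ydir [-5.e-04  3.e-04 -1.e+00] jaw z -0.0005 F [-3.6  3.5  6.9] T [ 0.55  0.53 -0.04] op 0.299
```

```bash
python3 -m pendant '[0,0,0.001,0,0,0,0,0,0,0,0,0,0,0.05,0,0,0,0,0,0,0.05,0,0,0,0,0,0,0.05,0,0,0,0,0,0,0.05]';python3 - <<'E'
from st import *
o,im=st("w10.png"); np.save("o10.npy",np.r_[o["eef_pos"],o["eef_rot"]])
s=ctrl.camera("side");t=ctrl.camera("top")
cv2.imwrite("pics/s10.png",s[...,::-1])
crop(s,(270,240,400,390),4,"c15.png")
E
```

```text
time_s: 14.2
eef_pos: [0.5358, -0.0954, 0.0464]
eef_rot: [-0.514, 0.514, -0.486, 0.486]
wrist_force: [0.2, 0.4, 0.3]
opening: 0.582
t 14.2 pos [ 0.5358 -0.0954  0.0464] jawyaw 3.22 ydir [ 2.e-04 -2.e-04 -1.e+00] jaw z 0.0001 F [0.2 0.4 0.3] T [-0.01  0.09 -0.02] op 0.582
```

View pics/w10.png

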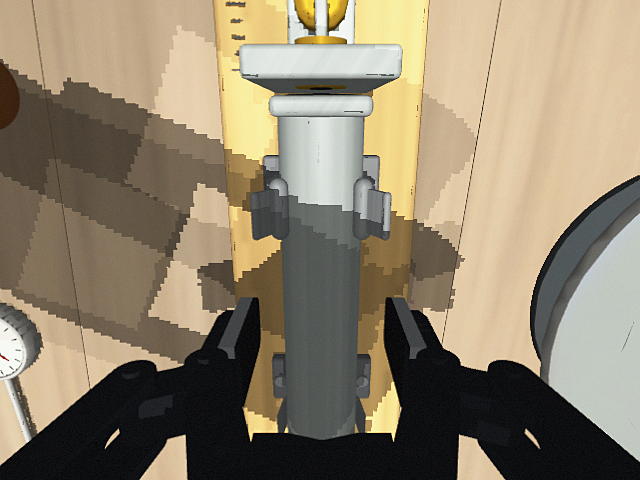

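View pics/c15.png

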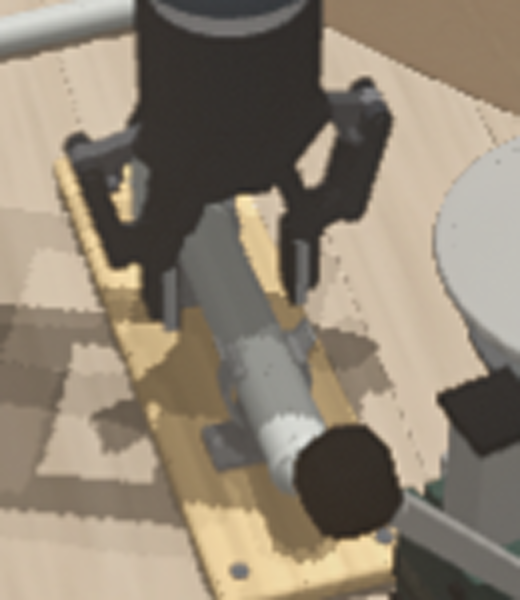

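```bash
python3 - <<'E'
from h import *
v=np.load("o10.npy");P=pose("wrist",{"eef_pos":v[:3],"eef_rot":v[3:]});M=qR(v[3:])
im=cv2.imread("pics/w10.png")[...,::-1];crop(im,(230,30,410,250),3.3,"c16.png")
def loc(uv,z):
    p=onz(P,uv,z)-v[:3]; return (-(M[:,0]@p)).round(4),(M[:,2]@p).round(4)
print("stop",loc((321,77.5),.086),"foot",loc((321,95.5),.073),loc((321,96.5),.073))
from fit import *
E=edges(im,[122,130,135,140,145],lo=225,hi=415); print(E)
E
python3 -m pendant '[0,0,0,0,0,0,0,0,0,0,0,0,0,0,0,0,0,0,0,0,0,0,0,0,0,0,0,0]';python3 st.py
```

```text
stop (np.float64(0.0865), np.float64(0.0008)) foot (np.float64(0.0829), np.float64(0.0007)) (np.float64(0.0826), np.float64(0.0007))
[(122, np.float64(277.3421052631579), np.float64(363.6674107142857)), (130, np.float64(277.4559585492228), np.float64(363.546875)), (135, np.float64(277.779702970297), np.float64(363.515625)), (140, np.float64(277.7392344497608), np.float64(363.3175675675676)), (145, np.float64(277.995), np.float64(363.30555555555554))]
time_s: 14.85
eef_pos: [0.5359, -0.0953, 0.0466]
eef_rot: [0.514, -0.514, 0.486, -0.486]
wrist_force: [-0.8, 1.0, 4.3]
opening: 0.306
t 14.85 pos [ 0.5359 -0.0953  0.0466] jawyaw 3.23 ydir [ 3.e-04 -1.e-04 -1.e+00] jaw z 0.0003 F [-0.8  1.   4.3] T [0.13 0.15 0.01] op 0.306
```

View pics/c16.png

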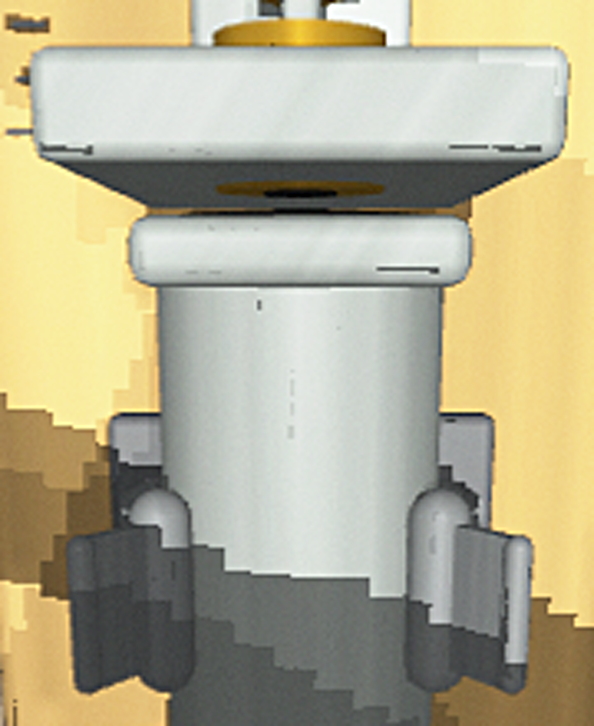

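```bash
python3 -m pendant '[0,0.001,0,0,0,0,0,0,0.001,0,0,0,0,0]';python3 st.py;python3 -m pendant '[-0.0001,0.001,0,0,0,0,0,0,0.0005,0,0,0,0,0]';python3 st.py
```

```text
time_s: 15.1
eef_pos: [0.5358, -0.094, 0.0465]
eef_rot: [-0.514, 0.514, -0.485, 0.486]
wrist_force: [-3.0, -4.8, 5.0]
opening: 0.303
t 15.1 pos [ 0.5358 -0.094   0.0465] jawyaw 3.22 ydir [ 2.0e-04 -1.2e-03 -1.0e+00] jaw z 0.0001 F [-3.  -4.8  5. ] T [-0.64  0.41  0.03] op 0.303
time_s: 15.35
eef_pos: [0.5358, -0.0924, 0.0466]
eef_rot: [-0.514, 0.514, -0.485, 0.486]
wrist_force: [-2.9, -4.0, 5.7]
opening: 0.304
t 15.35 pos [ 0.5358 -0.0924  0.0466] jawyaw 3.22 ydir [ 2.e-04 -9.e-04 -1.e+00] jaw z 0.0001 F [-2.9 -4.   5.7] T [-0.66  0.45  0.03] op 0.304
```

```bash
python3 -m pendant '[-0.0001,0.0005,0,0,0,0,0]';python3 st.py;python3 -m pendant '[0,0.0005,0,0,0,0,0]';python3 st.py
```

```text
time_s: 15.48
eef_pos: [0.5357, -0.0921, 0.0466]
eef_rot: [-0.514, 0.514, -0.485, 0.486]
wrist_force: [-1.5, -6.4, 3.4]
opening: 0.301
t 15.47 pos [ 0.5357 -0.0921  0.0466] jawyaw 3.23 ydir [ 4.0e-04 -1.5e-03 -1.0e+00] jaw z 0.0003 F [-1.5 -6.4  3.4] T [-1.04  0.42 -0.03] op 0.301
time_s: 15.6
eef_pos: [0.5357, -0.0921, 0.0466]
eef_rot: [-0.513, 0.514, -0.485, 0.486]
wrist_force: [-2.2, -8.1, 4.5]
opening: 0.307
t 15.6 pos [ 0.5357 -0.0921  0.0466] jawyaw 3.23 ydir [ 4.0e-04 -2.3e-03 -1.0e+00] jaw z 0.0003 F [-2.2 -8.1  4.5] T [-1.41  0.45 -0.06] op 0.307
```

```bash
python3 -m pendant '[0,0.0004,0,0,0,0,0]';python3 st.py
```

```text
time_s: 15.72
eef_pos: [0.5358, -0.0921, 0.0466]
eef_rot: [-0.513, 0.514, -0.485, 0.487]
wrist_force: [-2.7, -10.0, 3.4]
opening: 0.305
t 15.72 pos [ 0.5358 -0.0921  0.0466] jawyaw 3.23 ydir [ 5.0e-04 -2.9e-03 -1.0e+00] jaw z 0.0004 F [ -2.7 -10.    3.4] T [-1.63  0.5  -0.08] op 0.305
```

```bash
python3 -m pendant '[0,-0.0005,0,0,0,0,0,0,-0.0003,0,0,0,0,0]';python3 -m pendant '[0,0,0,0,0,0,0.05,0,0,0,0,0,0,0.06,0,0,0,0,0,0,0.06,0,0,0,0,0,0,0.06]';python3 - <<'E'
from st import *
o,im=st("w11.png"); np.save("o11.npy",np.r_[o["eef_pos"],o["eef_rot"]])
crop(im,(230,30,410,250),3.3,"c17.png")
E
```

```text
time_s: 15.98
eef_pos: [0.5357, -0.0922, 0.0465]
eef_rot: [-0.514, 0.514, -0.485, 0.486]
wrist_force: [-2.4, -4.8, 5.0]
opening: 0.309
time_s: 16.48
eef_pos: [0.5355, -0.0909, 0.0462]
eef_rot: [0.514, -0.514, 0.486, -0.486]
wrist_force: [-0.1, 0.5, 0.7]
opening: 0.704
t 16.48 pos [ 0.5355 -0.0909  0.0462] jawyaw 3.23 ydir [-2.e-04  2.e-04 -1.e+00] jaw z -0.0002 F [-0.1  0.5  0.7] T [-0.02  0.02  0.01] op 0.704
```

View pics/c17.png

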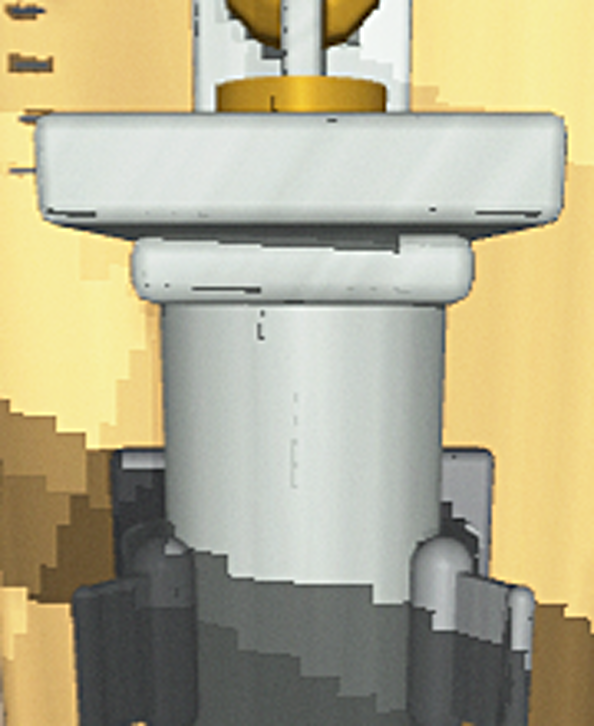

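```bash
python3 -m pendant '[0,0,0.02,0,0,0,0.06,0,0,0.03,0,0,0,0.06,0,0,0.03,0,0,0,0.06,0,0,0.03,0,0,0,0.06,0,0,0.03,0,0,0,0.06,0,0,0,0,0,0,0.06,0,0,0,0,0,0,0.06]';python3 - <<'E'
from st import *
for n,s,f in(("o10.npy",(321,77.5),(321,95.5)),("o11.npy",(321,30+217/3.3-.4),(321,30+238/3.3))):
    v=np.load(n);P=pose("wrist",{"eef_pos":v[:3],"eef_rot":v[3:]})
    print(n,"stop",onz(P,s,.086).round(4),"foot",onz(P,f,.073).round(4))
o,im=st("w12.png"); np.save("o12.npy",np.r_[o["eef_pos"],o["eef_rot"]])
s=ctrl.camera("side");t=ctrl.camera("top")
crop(s,(270,240,400,390),4,"c18.png");crop(t,(340,215,480,280),5,"c19.png")
E
```

```text
time_s: 17.4
eef_pos: [0.5351, -0.0909, 0.1854]
eef_rot: [-0.514, 0.514, -0.486, 0.485]
wrist_force: [-0.3, 0.6, -0.6]
opening: 0.702
o10.npy stop [ 0.5317 -0.009   0.086 ] foot [ 0.5319 -0.0126  0.073 ]
o11.npy stop [ 0.5316 -0.0087  0.086 ] foot [ 0.5317 -0.0099  0.073 ]
t 17.4 pos [ 0.5351 -0.0909  0.1854] jawyaw 3.22 ydir [-1.e-03  4.e-04 -1.e+00] jaw z -0.0009 F [-0.3  0.6 -0.6] T [-0.   -0.01  0.02] op 0.702
```

View pics/w12.png

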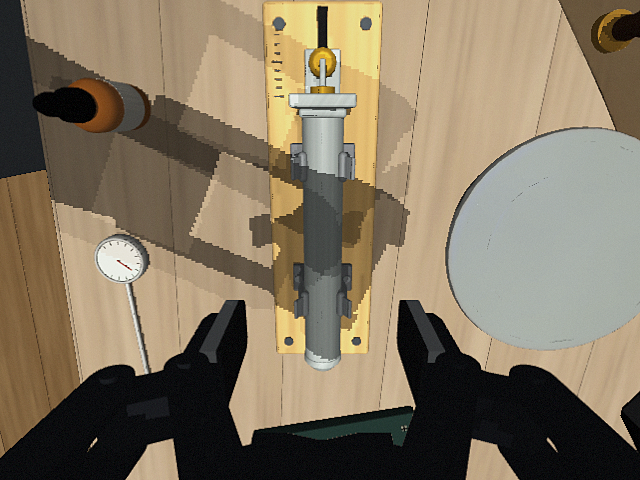

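View pics/c18.png

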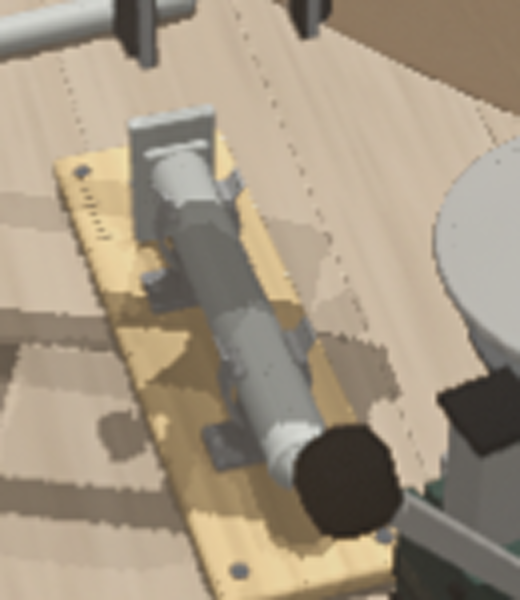

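View pics/c19.png

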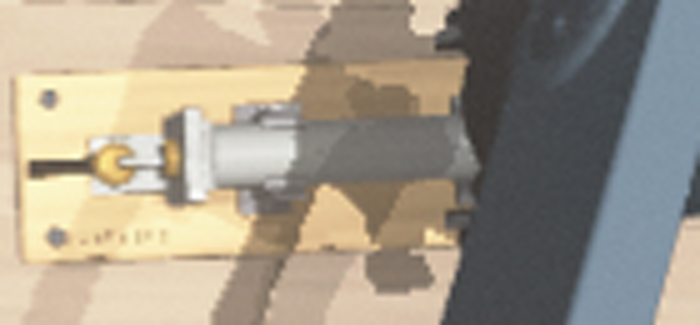

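```bash
cat > sv.py <<'E'
from st import *
import sys
o,im=st(sys.argv[1]+".png"); np.save(sys.argv[1]+".npy",np.r_[o["eef_pos"],o["eef_rot"]])
crop(im,(250,50,390,140),4,"c_"+sys.argv[1]+".png")
E
python3 -m pendant '[0,0.003,-0.04,0,0,0,0.06,0,0,-0.04,0,0,0,0.06,0,0,-0.03,0,0,0,0.06,0,0,0,0,0,0,0.06,0,0,0,0,0,0,0.06]';python3 sv.py v1;python3 -m pendant '[0,0.002,0,0,0,0,0.06,0,0,0,0,0,0,0.06]';python3 sv.py v2
python3 -m pendant '[0,0.002,0,0,0,0,0.06,0,0,0,0,0,0,0.06]';python3 sv.py v3
python3 -c "
import cv2,numpy as np
cv2.imwrite('pics/vv.png',np.hstack([cv2.imread(f'pics/c_v{i}.png')[:,120:380] for i in(1,2,3)]))"
```

```text
time_s: 18.18
eef_pos: [0.536, -0.0883, 0.0769]
eef_rot: [0.514, -0.514, 0.486, -0.486]
wrist_force: [0.1, 0.7, 0.3]
opening: 0.701
t 18.18 pos [ 0.536  -0.0883  0.0769] jawyaw 3.22 ydir [ 5.e-04 -2.e-04 -1.e+00] jaw z 0.0005 F [0.1 0.7 0.3] T [ 0.  0. -0.] op 0.701
time_s: 18.48
eef_pos: [0.5362, -0.0862, 0.0773]
eef_rot: [0.514, -0.514, 0.485, -0.486]
wrist_force: [-0.4, -0.6, 0.9]
opening: 0.7
t 18.48 pos [ 0.5362 -0.0862  0.0773] jawyaw 3.24 ydir [ 1.6e-03 -6.0e-04 -1.0e+00] jaw z 0.0016 F [-0.4 -0.6  0.9] T [ 0.03 -0.    0.  ] op 0.7
time_s: 18.77
eef_pos: [0.5355, -0.084, 0.0764]
eef_rot: [0.514, -0.514, 0.486, -0.486]
wrist_force: [-0.5, -0.0, 0.0]
opening: 0.703
t 18.77 pos [ 0.5355 -0.084   0.0764] jawyaw 3.23 ydir [ 1.e-04  0.e+00 -1.e+00] jaw z 0.0001 F [-0.5 -0.   0. ] T [0.05 0.02 0.02] op 0.703
```

View pics/vv.png

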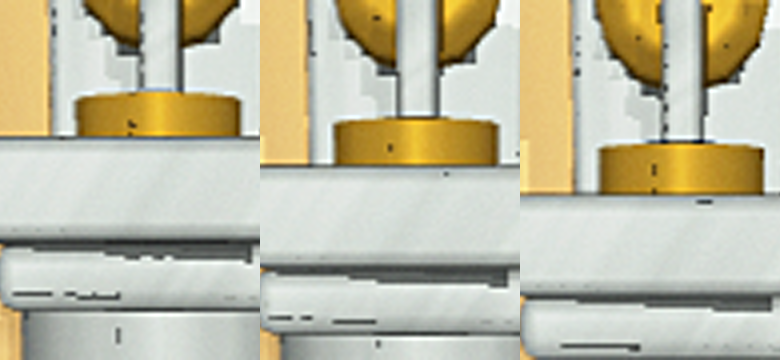

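View pics/c_v1.png

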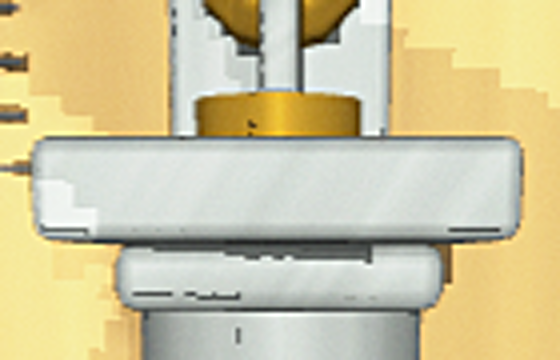

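```bash
python3 -m pendant '[0,-0.03,0.04,0,0,0,0.06,0,-0.04,0.04,0,0,0,0.06,0,-0.03,0,0,0,0,0.06,0,0,0,0,0,0,0.06,0,0,0,0,0,0,0.06]';python3 - <<'E'
from st import *
o,im=st("w13.png"); np.save("o13.npy",np.r_[o["eef_pos"],o["eef_rot"]])
crop(im,(240,0,400,250),2.4,"a.png")
a=cv2.imread("pics/a.png");im2=cv2.imread("pics/w12.png");b=cv2.resize(im2[90:380,260:390],None,fx=2,fy=2,interpolation=cv2.INTER_CUBIC)
H=max(a.shape[0],b.shape[0]);pad=lambda x:np.pad(x,((0,H-x.shape[0]),(0,0),(0,0)))
cv2.imwrite("pics/c20.png",np.hstack([pad(a),pad(b)]))
E
```

```text
time_s: 19.45
eef_pos: [0.535, -0.1835, 0.1556]
eef_rot: [-0.514, 0.514, -0.486, 0.485]
wrist_force: [0.2, 0.2, 0.6]
opening: 0.703
t 19.45 pos [ 0.535  -0.1835  0.1556] jawyaw 3.21 ydir [-0.0013  0.0012 -1.    ] jaw z -0.0013 F [0.2 0.2 0.6] T [-0.    0.01 -0.03] op 0.703
```

View pics/c20.png

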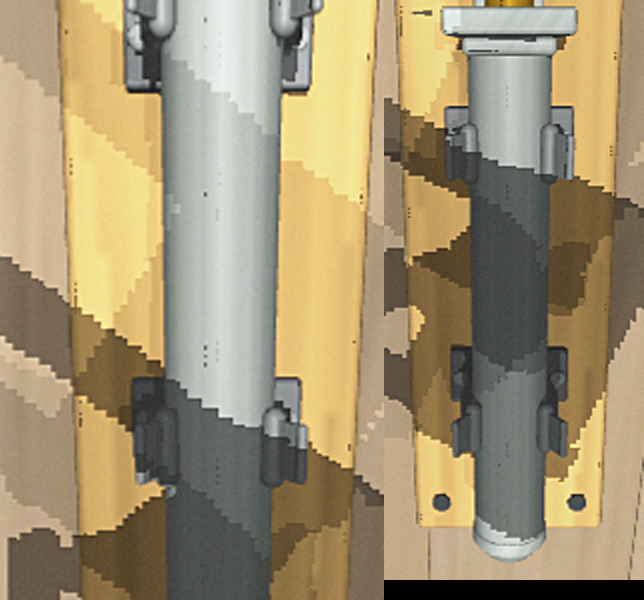

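Run:
```python
from fit import *
im=cv2.imread("pics/w13.png")[...,::-1]; v=np.load("o13.npy")
E=edges(im,list(range(48,52))+list(range(60,150,4)),lo=220,hi=440);print([tuple(np.round(e,1)) for e in E[::5]])
f=fit(E);x=f.x
h=lambda along:(v[2]+x[0]+along*np.tan(x[1])).round(4)
J=f.jac;C=np.linalg.inv(J.T@J)*np.var(f.fun)
print("tilt",np.degrees(x[1]),"sd",np.degrees(np.sqrt(C[1,1])),"axis z at foot/tip clip",h(v[1]*-1-.046),h(-.146-v[1]),"rms",f.fun.std())
```

```text
[(np.float64(48.0), np.float64(307.6), np.float64(356.4)), (np.float64(64.0), np.float64(307.6), np.float64(355.9)), (np.float64(84.0), np.float64(308.0), np.float64(355.3)), (np.float64(104.0), np.float64(308.4), np.float64(354.9)), (np.float64(124.0), np.float64(308.6), np.float64(354.3)), (np.float64(144.0), np.float64(308.8), np.float64(353.9))]
tilt 2.049352651865353 sd 0.5420970233482937 axis z at foot/tip clip 0.0526 0.0491 rms 0.065070667678897
```

```bash
python3 -m pendant '[0.001,0.03,0,0,0,0,0,0.001,0.032,0,0,0,0,0,0,0,-0.03,0,0,0,0,0,0,-0.03,0,0,0,0,0,0,-0.007,0,0,0,0,0,0,0,0,0,0,0,0,0,0,0,0,0,0]';python3 st.py; python3 -m pendant '[0,0,-0.007,0,0,0,0,0,0,-0.003,0,0,0,0,0,0,0,0,0,0,0]';python3 st.py
```

```text
time_s: 20.38
eef_pos: [0.5384, -0.1224, 0.0905]
eef_rot: [0.514, -0.514, 0.485, -0.486]
wrist_force: [1.2, -0.1, 1.0]
opening: 0.0
t 20.38 pos [ 0.5384 -0.1224  0.0905] jawyaw 3.23 ydir [ 1.7e-03 -8.0e-04 -1.0e+00] jaw z 0.0017 F [ 1.2 -0.1  1. ] T [ 0.02 -0.01 -0.02] op 0.0
time_s: 20.75
eef_pos: [0.5373, -0.1221, 0.079]
eef_rot: [-0.514, 0.514, -0.486, 0.486]
wrist_force: [0.8, 0.1, 0.9]
opening: 0.001
t 20.75 pos [ 0.5373 -0.1221  0.079 ] jawyaw 3.21 ydir [-5.e-04  3.e-04 -1.e+00] jaw z -0.0005 F [0.8 0.1 0.9] T [ 0.02  0.04 -0.01] op 0.001
```

```bash
for i in 1; do :; done; python3 -m pendant '[0,0,-0.003,0,0,0,0,0,0,-0.002,0,0,0,0,0,0,0,0,0,0,0]';python3 st.py; python3 -m pendant '[0,0,-0.001,0,0,0,0,0,0,0,0,0,0,0]';python3 st.py
```

```text
time_s: 21.12
eef_pos: [0.5374, -0.1221, 0.074]
eef_rot: [-0.514, 0.514, -0.486, 0.486]
wrist_force: [-0.4, -1.1, 0.3]
opening: 0.004
t 21.12 pos [ 0.5374 -0.1221  0.074 ] jawyaw 3.22 ydir [-4.e-04  2.e-04 -1.e+00] jaw z -0.0004 F [-0.4 -1.1  0.3] T [ 0.04  0.02 -0.05] op 0.004
time_s: 21.38
eef_pos: [0.5375, -0.1221, 0.0732]
eef_rot: [-0.514, 0.514, -0.486, 0.486]
wrist_force: [-0.2, -0.5, 0.3]
opening: 0.001
t 21.38 pos [ 0.5375 -0.1221  0.0732] jawyaw 3.23 ydir [-1.e-04  0.e+00 -1.e+00] jaw z -0.0001 F [-0.2 -0.5  0.3] T [0.   0.   0.01] op 0.001
```

```bash
python3 -m pendant '[0,0,-0.001,0,0,0,0,0,0,0,0,0,0,0]';python3 st.py
```

```text
time_s: 21.62
eef_pos: [0.5375, -0.1221, 0.0722]
eef_rot: [-0.514, 0.514, -0.486, 0.486]
wrist_force: [0.0, 0.4, 0.1]
opening: -0.002
t 21.62 pos [ 0.5375 -0.1221  0.0722] jawyaw 3.22 ydir [-1.e-04  1.e-04 -1.e+00] jaw z -0.0001 F [0.  0.4 0.1] T [ 0.01 -0.03  0.01] op -0.002
```

```bash
python3 -m pendant '[0,0,-0.0007,0,0,0,0,0,0,0,0,0,0,0]';python3 st.py; python3 -m pendant '[0,0,0.004,0,0,0,0,-0.002,0.025,0.003,0,0,0,0,-0.001,0.025,0,0,0,0,0,0,0,0,0,0,0,0,0,0,0,0,0,0,0]';python3 st.py
```

```text
time_s: 21.88
eef_pos: [0.5377, -0.1222, 0.0719]
eef_rot: [0.514, -0.514, 0.486, -0.486]
wrist_force: [-0.8, 1.4, 4.5]
opening: 0.002
t 21.88 pos [ 0.5377 -0.1222  0.0719] jawyaw 3.23 ydir [ 3.e-04 -1.e-04 -1.e+00] jaw z 0.0003 F [-0.8  1.4  4.5] T [0.09 0.19 0.03] op 0.002
time_s: 22.5
eef_pos: [0.5348, -0.0727, 0.0787]
eef_rot: [-0.514, 0.514, -0.485, 0.486]
wrist_force: [-0.3, -0.8, 0.1]
opening: -0.002
t 22.5 pos [ 0.5348 -0.0727  0.0787] jawyaw 3.24 ydir [ 4.e-04 -5.e-04 -1.e+00] jaw z 0.0003 F [-0.3 -0.8  0.1] T [0.03 0.01 0.06] op -0.002
```

Tip side touches at 71.9 mm, as a home tube should. The foot side is next.

```bash
python3 -m pendant '[0,0,-0.003,0,0,0,0,0,0,-0.0025,0,0,0,0,0,0,0,0,0,0,0]';python3 st.py; python3 -m pendant '[0,0,-0.001,0,0,0,0,0,0,0,0,0,0,0]';python3 st.py
```

```text
time_s: 22.88
eef_pos: [0.5343, -0.0724, 0.0726]
eef_rot: [-0.514, 0.514, -0.486, 0.486]
wrist_force: [0.3, 0.6, -0.1]
opening: 0.001
t 22.88 pos [ 0.5343 -0.0724  0.0726] jawyaw 3.19 ydir [-7.e-04  3.e-04 -1.e+00] jaw z -0.0007 F [ 0.3  0.6 -0.1] T [-0.02 -0.04  0.03] op 0.001
time_s: 23.12
eef_pos: [0.5346, -0.0722, 0.0721]
eef_rot: [0.514, -0.514, 0.486, -0.486]
wrist_force: [-0.0, -0.1, -0.4]
opening: -0.005
t 23.12 pos [ 0.5346 -0.0722  0.0721] jawyaw 3.22 ydir [ 1.e-04 -1.e-04 -1.e+00] jaw z 0.0001 F [-0.  -0.1 -0.4] T [ 0.04 -0.05  0.03] op -0.005
```

```bash
python3 -m pendant '[0,0,-0.0006,0,0,0,0,0,0,0,0,0,0,0]';python3 st.py
```

```text
time_s: 23.38
eef_pos: [0.5348, -0.0722, 0.0719]
eef_rot: [0.514, -0.514, 0.486, -0.486]
wrist_force: [-1.6, 1.0, 4.6]
opening: 0.0
t 23.38 pos [ 0.5348 -0.0722  0.0719] jawyaw 3.23 ydir [ 5.e-04 -2.e-04 -1.e+00] jaw z 0.0005 F [-1.6  1.   4.6] T [ 0.01  0.2  -0.03] op 0.0
```

Both sides touch at 71.9 mm, so the mould is level and home. I'll retreat and take a last look.

```bash
python3 -m pendant '[0,0,0.02,0,0,0,0,0,0,0.04,0,0,0,0,0,-0.02,0.04,0,0,0,0,0,0,0.02,0,0,0,0,0,0,0,0,0,0,0,0,0,0,0,0,0,0]';python3 - <<'E'
from st import *
o,im=st("w14.png")
P=pose("wrist",o)
t=ctrl.camera("top");crop(t,(240,130,480,345),3,"c21.png")
E
```

```text
time_s: 24.12
eef_pos: [0.5338, -0.0917, 0.1901]
eef_rot: [-0.514, 0.514, -0.486, 0.485]
wrist_force: [-0.6, 0.3, 0.3]
opening: 0.0
t 24.12 pos [ 0.5338 -0.0917  0.1901] jawyaw 3.23 ydir [-1.8e-03  8.0e-04 -1.0e+00] jaw z -0.0017 F [-0.6  0.3  0.3] T [ 0.  0. -0.] op 0.0
```

View pics/w14.png

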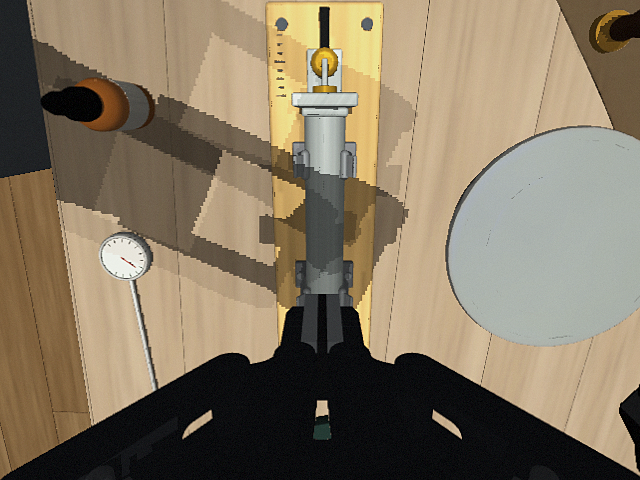

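View pics/c21.png

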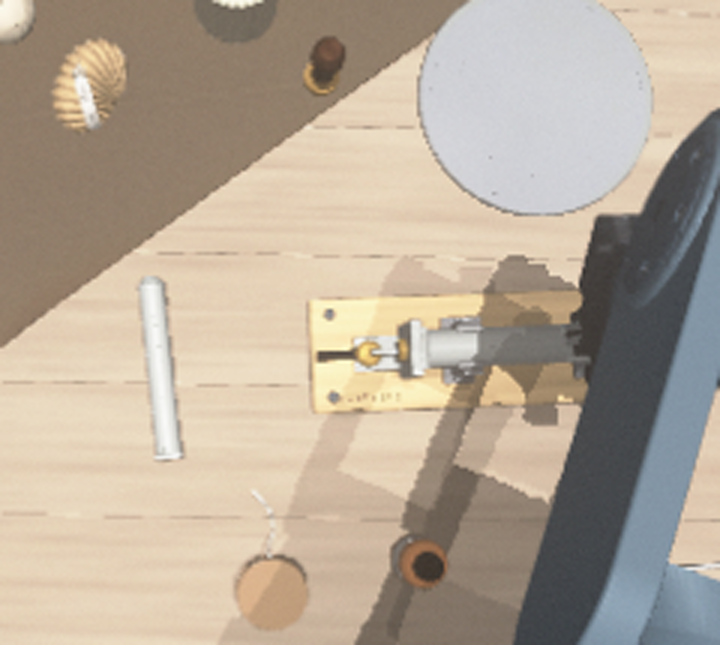

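The wrist view shows the mould in both clips with its foot against the stop plate (about pixel 325,103). In the top crop the bottle, spool, stamp, shell and small mould are where they started, and the gripper touches nothing.

```bash
python3 -c "
from bench import ctrl
print(ctrl.hand_in())"
```

```text
the job is handed in; nothing more can be done
None
```

The larger mould is lying fully home in the cradle with its foot against the stop plate. I handed the job in at about 24 s of the 67 s allowed, with the gripper clear of everything.

- **Pressing:** I turned the mould so its foot faced the stop and pressed it level through both pairs of fingers. The vertical force I read peaked at about 16 N.
- **Against the stop:** I let go, checked, took hold again and slid it about 3 mm along the clips. It then stopped moving as the push rose to 10 N, about 4–5 N of which was clip friction.
- **Home and level:** Light touches on top of the tube, on the tip side and the foot side, both met it at 71.9 mm. A home tube should be at 72 mm.
- **Stop position:** Its face measured the same before and after to within 0.3 mm.
- **Bystanders:** In the last pictures they look unmoved by eye; I did not measure them again.

Two checks disagreed with the rest:
- **Tilt:** A camera fit of the tube's outline suggested about 2° of tilt and placed the axis 5–9 mm too low. I put this down to shadowed edges, since the touch test contradicted it.
- **Foot gap:** One wrist measurement left about 1 mm between foot and stop. Looking straight down on the joint showed no visible gap, and the mould would not move under the 10 N push.

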